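# Lay out the bush-fitting kit in the tool tray

### The arm

A 6-joint arm with a two-finger parallel gripper is mounted at the origin on the work surface. World frame = base frame: x ahead of the robot, y to its left, z up, the work surface at z = 0. Lengths are in m, angles in degrees, forces in N, time in s.
With the tool pointing down it reaches from about 0.35 to 0.975 m from the base axis. Payload 4.9 kg.
Tool frame: the origin (TCP) lies on the centre line of the jaws, within the pads' length; the fingertips stand 8 mm ahead of it and the grasp point (between the pads) lies 11 mm behind it (env.tip_extent is the z of the fingertips in the tool frame, in m); z points along the fingers, x is the direction in which the jaws open and shut, and the axes are right-handed (so a half turn about z gives the same grasp; the last joint's range is limited). The gripper opens to 85 mm and grips with 20 to 120 N. Pads are 22 mm wide; open, the fingers measure 114 mm over their backs; the gripper's body (76 mm by 85 mm) begins 54 mm behind the grasp point. The pads swing forward as they close: fully open they stand 13 mm farther back than shut.
Start: joints at [-76.604, 3.019, 92.412, -0, 84.569, -6.818], TCP at [0.216, -0.586, 0.216] pointing down, gripper open.
Joint ranges: [-172.51, 172.51], [-57.92, 126.97], [3.15, 148.05], [-58.71, 238.71], [5.1, 150.11], [-179.66, 179.66]. Speed limits (degrees/s): [147.25, 147.25, 180, 180, 180, 180].

### API

Orientations are given as a 3x3 rotation matrix whose columns are the frame's x, y, z axes.
In Python, from station import env, capture, find_in, silhouettes gives the robot as it stands.
- The arm moves only by the tool play_rows, never from a script. Its argument "motion" is a list of rows, each an object with "travel": the shift along the tool's x, y, z in mm, a list of three; "rotation": the turn, a rotation vector about the tool's x, y, z in rad, a list of three; "hand": the finger opening in mm, from 0 to 85.4. A call has 1 to 5 rows; each row shifts and turns the commanded pose from where the row before left it, along the tool's axes as they then stand; what a row does not reach is not made up. A row lasts 1/10 s, in which the tool goes at most 50 mm and 8.59 degrees, less where a joint would pass 70% of its speed; a pose out of reach is approached as far as the arm can. A call is refused whole if a number of a shift passes 50 or a number of a turn 0.15, either way. A call with a gripper value outside its range is refused whole. The fingers move at their own pace and stop on an object; the grip force is fixed at half the most. Time passes only in rows, so rows that do not move let the fingers close. It gives the time, the measured TCP pose, the force and the opening at its end, in the units of the state.
- env.observe(): the state, without advancing time (a new reading comes with each control period).
- capture(name): name is "scene" or "top" or "wrist"; returns a dict with "image" (400x640x3 uint8, red, green, blue), "camera_matrix" (3x3 intrinsics, pixels), "k1" (the pictures are not rectified: a ray, as slopes to the right and down, at radius r is drawn at 1 + k1 r^2 times it, then the intrinsics apply), "camera_from_world" (4x4, takes a point from world to camera coordinates); the wrist camera has in their place "mount" (4x4, takes a point from camera to tool coordinates, whose origin is the TCP and whose axes are the tool frame's). Camera axes: x right, y down, z forward; pixel columns grow to the right and rows downward; lengths in m; the calibration is good to about 2 mm. A picture is of the moment at which its call begins: read the wrist's pose just before it. There is no depth.
- env.job_done(): hands the job in, once; it reports no verdict.
Trained networks look in a picture, given as the dict that the camera call returned (one of the last four; its "shot" number tells which), for a name from the list of things; names that differ only in an ending like _2 or _b are one class to them, and where a whole thing is asked for, a point or a joint stands for the part that bears it (a point fixed in the world has none). Each returns a list of dicts, best first, with "score" (0 to 1); they miss things now and then, are a little off and sometimes report something else, mostly with a low value. They report only what shows in the picture. A call takes as long as a camera call. They do not tell look-alikes from the thing itself.
- find_in(picture, label): "xy" ([column, row] in pixels, amid what is visible of it).
- silhouettes(picture, label): "region" (400x640 bool, what is visible of it) and "xy" ([column, row] in pixels, amid what is visible of it).
The state is a dict: "t": time; "q": joint angles; "joint_vel": joint speeds; "tau": joint torques, N m; "ee_pos": TCP position; "ee_rot": TCP orientation; "contact_force": force on the tool from outside, world axes, zero at the start; "torque": the same for the moment, N m; "opening": opening from 0.0 (shut) to 1.0 (fully open).
Only numpy, scipy, OpenCV 4.12 (cv2) and the standard library are available. Lean on these libraries where they do the work, as an engineer would, in place of code of your own. Each camera call takes 0.05 s, during which the arm holds its last target.

### The job

Set up the tool tray for fitting a connecting-rod bush: lay the three tools in the tray's notched rests in the order they are used, starting at the end with the carrying handle: first the drift (knocks the old bush out), next the hand reamer, last the dial bore gauge. Each lies across both rests, seated in its pair of notches and about centred on the rests, with its working end (nose, flutes, measuring head) towards the tray's high back wall. Set the bore gauge down gently, do not let it drop into the tray, and leave everything else on the bench where it is.

Things in the scene. Friction and masses are not known exactly. Their poses are not given: they have to be found in the camera images.
- tray: Fixed grey steel tool tray, open on top, floor 3 mm above the bench. Origin: on the bench under the middle notches, mid-way between the rests; z up. High back wall (45 mm) at x = +118 mm; low front lip (10 mm) at x = -105, roughly facing the robot; 12 mm lips at y = +118 and -118 (45 mm high in the back corners, x > 88). A rod carrying handle juts out 45 mm from the +y end only, 27 mm high.
- notch1 (a point): Notches nearest the handle (tray y = +70 mm). Two wooden rests, 9 mm thick, 46 mm high, run along tray y at x = -35 and +35 mm; between and around them is room for fingers down to the floor. Each has three 90-degree V notches, 30 mm wide, 15 mm deep; a tool lies in a pair, along tray x. Point: bottom of the V, mid-way between the rests, 31 mm above the bench. Axes as the tray's.
- notch2 (a point): The middle pair of notches (tray y = 0): same kind of point, same height and axes. A seated tool's axis is 14 to 16 mm above this point.
- notch3 (a point): The pair of notches farthest from the handle (tray y = -70 mm): same kind of point, same height and axes.
- drift_mid (a point): Drift: dark steel octagonal bar, 20 mm across flats, stepped down to a bright round nose 15 mm thick, 32 mm long; 152 mm overall, 0.3 kg. Point: on its axis, 10 mm above the bench as it lies, to be mid-way between the rests. +x runs to the nose (working end, 75 mm away), z up; the bar reaches from -75 to +43 mm. Seated in the tray its axis is 45 mm above the bench.
- drift_tip (a point): Centre of the end of the drift's nose, its working end; axes as drift_mid.
- reamer_mid (a point): Hand reamer, steel, 172 mm, 0.32 kg: plain round shank 18 mm thick ending in a 13 mm square; the other half is straight-fluted, 20 mm thick. Point: on its axis, 10 mm above the bench as it lies, to be mid-way between the rests. +x runs to the fluted working end (86 mm away), z up; flutes from -4 mm on, a 15 mm neck at -8 to -4, shank behind. Seated in the tray its axis is 44 to 45 mm above the bench.
- reamer_tip (a point): Centre of the end of the reamer's fluted, working end; axes as reamer_mid.
- gauge_mid (a point): Dial bore gauge, 196 mm, 0.28 kg: white-faced dial, 52 mm across, 22 thick; black ribbed sleeve 22 mm thick; 12 mm tube; head with a 30 mm crossbar. Point: on its axis, 11 mm above the bench as it lies dial up, to be mid-way between the rests. +x runs to the head (working end, 92 mm away), dial centre at -78; sleeve from -45 to +42. Seated in the tray its axis is 46.5 mm above the bench.
- gauge_tip (a point): Centre of the end of the gauge's measuring head; axes as gauge_mid.
- drift: The drift itself (origin 10 mm below drift_mid).
- reamer: The reamer itself (origin 10 mm below reamer_mid).
- gauge: The bore gauge itself (origin 11 mm below gauge_mid).
- conrod: Bystander: forged connecting rod lying flat, about 210 mm long, 100 mm wide over the big end, 24 mm thick. Origin at its underside, between its two eyes; its x axis runs to the small end.
- piston: Bystander: aluminium piston standing crown up, 80 mm in diameter, 66 mm high. Origin at the centre of its underside.
- bush1: Bystander: plain bronze bush standing on end, 30 mm in diameter, 32 mm high. Origin at the centre of its underside.
- bush2: Bystander: a second bronze bush like the first.
- wrench: Bystander: combination wrench lying flat, 180 mm long, 38 mm wide at the open jaw, 8 mm thick. Origin under its middle; x axis to the open jaw.
- micrometer: Bystander: outside micrometer lying flat, about 145 mm long, 17 mm high. Origin under the gap of its bow; x axis to the thimble.
Mind the look-alikes: they are no part of the job. Leave any green look-alike of the gauge alone.

How it is judged:
By the outcome, as a careful person would: the job done as asked, in the order asked, and still so for the second after the job is handed in, with the robot touching nothing.
It also fails if it takes over 72 s, if anything falls off the work surface, if the arm or the gripper's body presses on something with over 40 N, if the wrist force passes 120 N, or if a joint passes its speed limit or range.

## Working session

There is one attempt and no reset: what is moved stays moved. The work goes in short steps, Python scripts to look and compute and a tool call to move; the robot and the scene stay as the last step left them, time stands still between calls to the robot, and variables do not carry over. Pictures are saved under pics/ and viewed, and the job is handed in when it is done.

Besides the shell and the picture viewer there is one more tool, called after "Request:" as name(argument=value, ...), one argument or row to a line, values as JSON. play_rows: Moves the arm, as the interface text tells. Its arguments: {"type":"object","properties":{"motion":{"type":"array","items":{"type":"object","properties":{"travel":{"type":"array","items":{"type":"number"}},"rotation":{"type":"array","items":{"type":"number"}},"hand":{"type":"number"}}}}},"required":["motion"]}

```bash
ls; mkdir -p pics; python3 - <<'E'
from station import env,capture
import cv2
print(env.observe()['t'])
for n in ("scene","top"):
    c=capture(n); cv2.imwrite(f"pics/{n}0.png",c['image'][:,:,::-1]); print(n,c['camera_matrix'],c['k1'],c['camera_from_world'])
c=capture("wrist"); cv2.imwrite("pics/wrist0.png",c['image'][:,:,::-1]); print(c['mount'],c['camera_matrix'],c['k1'])
print(env.observe())
E
```

```text
pics
0.0
scene [[402.12421143   0.         323.04256092]
 [  0.         402.12421143 199.48847139]
 [  0.           0.           1.        ]] -0.005301069016999301 [[ 0.48196194  0.87599872 -0.01841006 -0.2500015 ]
 [ 0.64181424 -0.36726491 -0.6731946  -0.31028175]
 [-0.59647898  0.31263834 -0.73923616  1.47770331]
 [ 0.          0.          0.          1.        ]]
top [[425.17425277   0.         320.29105918]
 [  0.         425.17425277 200.59642935]
 [  0.           0.           1.        ]] -0.061158033908207655 [[-0.02565901 -0.99964002  0.00783884 -0.028331  ]
 [-0.99649429  0.02495208 -0.0798532   0.56540142]
 [ 0.07962886 -0.00986031 -0.99677581  1.25858677]
 [ 0.          0.          0.          1.        ]]
[[ 9.99998182e-01  1.82319746e-04  1.89790677e-03 -2.69811759e-04]
 [-7.28217246e-04  9.56475486e-01  2.91811780e-01 -7.51045028e-02]
 [-1.76209825e-03 -2.91812632e-01  9.56473880e-01 -1.57283004e-01]
 [ 0.00000000e+00  0.00000000e+00  0.00000000e+00  1.00000000e+00]] [[306.56655383   0.         322.02999189]
 [  0.         306.56655383 198.54765317]
 [  0.           0.           1.        ]] -0.03842648950061462
{'t': 0.15, 'q': array([-7.66053061e+01,  3.04904539e+00,  9.24744442e+01,  1.24329477e-03,
        8.45685933e+01, -6.81921423e+00]), 'joint_vel': array([-0.00217684, -0.14223991, -0.34772357, -0.09443777, -0.00275338,
       -0.01365193]), 'tau': array([ 6.27447498e-04, -3.94239879e+01, -3.70722270e+01, -2.22582939e-04,
        4.61057411e-03, -1.06041239e-05]), 'ee_pos': array([ 0.21583025, -0.58600537,  0.2149359 ]), 'ee_rot': array([[ 3.45523778e-01, -9.38409929e-01, -3.51293917e-04],
       [-9.38408643e-01, -3.45523891e-01,  1.56843380e-03],
       [-1.59321429e-03, -2.12273925e-04, -9.99998708e-01]]), 'contact_force': array([-0.4511963 , -0.32179093, -0.96999443]), 'torque': array([-0.07119559,  0.05599247,  0.00503243]), 'opening': 1.0012617049917598}
```

View pics/scene0.png

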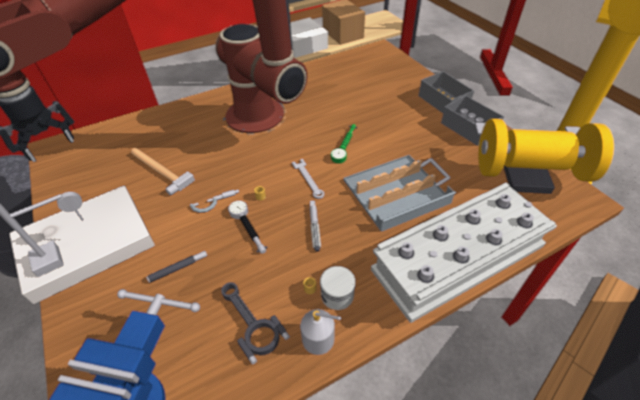

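View pics/top0.png

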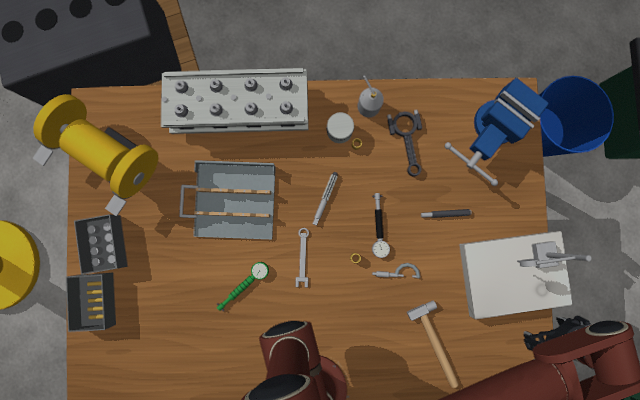

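View pics/wrist0.png

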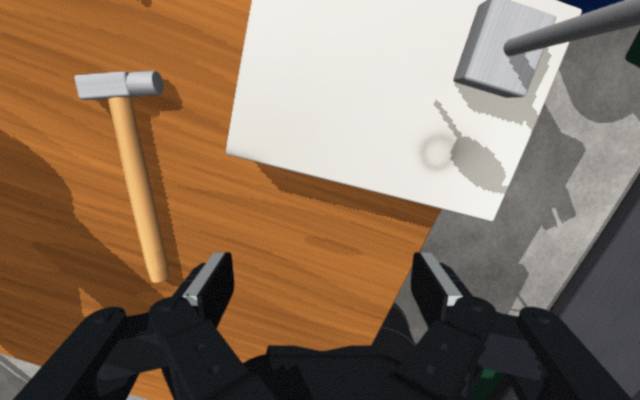

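Top view: the drift is the dark bar at (446,213) with its bright nose to the left at about (425,215). The reamer is at (326,198). The black gauge is at (379,225), with its dial at (381,249) and its head at (377,197). The tray is at (234,200), with its handle at the left (187,201).

Possible mix-ups:
- **Gauge:** the green look-alike, dial at (260,271).
- **Reamer:** the wrench at (304,258) and the micrometer at (398,272).
- **Drift:** the hammer handle at (440,350).

```bash
cat > h.py <<'E'
import numpy as np, cv2
from station import env,capture,find_in,silhouettes
def cam(c,ob=None):
    if 'camera_from_world' in c: return np.array(c['camera_from_world'])
    T=np.eye(4); T[:3,:3]=ob['ee_rot']; T[:3,3]=ob['ee_pos']
    return np.linalg.inv(T@np.array(c['mount']))
def rays(c,px,E):
    K=np.array(c['camera_matrix']); d=np.array([c['k1'],0,0,0,0.])
    u=cv2.undistortPointsIter(np.array(px,float).reshape(-1,1,2),K,d,None,None,(3,50,1e-12)).reshape(-1,2)
    R=E[:3,:3]; o=-R.T@E[:3,3]
    return o,(np.c_[u,np.ones(len(u))])@R
def unproj(c,px,z,E):
    o,d=rays(c,px,E); s=(z-o[2])/d[:,2]; return o+d*s[:,None]
def proj(c,P,E):
    P=np.array(P,float).reshape(-1,3); r=cv2.Rodrigues(E[:3,:3])[0]
    return cv2.projectPoints(P,r,E[:3,3],np.array(c['camera_matrix']),np.array([c['k1'],0,0,0,0.]))[0].reshape(-1,2)
def take(n,fn=None):
    ob=env.observe(); c=capture(n); 
    if fn: cv2.imwrite(f"pics/{fn}.png",c['image'][:,:,::-1])
    return c,cam(c,ob),ob
def regions(c,label,E,z):
    for s in silhouettes(c,label)[:3]:
        m=s['region']; ys,xs=np.nonzero(m)
        if len(xs)<10: continue
        P=unproj(c,np.c_[xs,ys],z,E)[:,:2]; r=cv2.minAreaRect(P.astype(np.float32)*1000)
        mu=P.mean(0); w,v=np.linalg.eigh(np.cov((P-mu).T))
        ax=v[:,1]; t=(P-mu)@ax
        print(label,'%.2f'%s['score'],np.round(s['xy']),'n',len(xs),'mean',mu.round(4),'ang %.1f'%np.degrees(np.arctan2(ax[1],ax[0])),'ext',t.min().round(3),t.max().round(3),'mid',(mu+ax*(t.min()+t.max())/2).round(4))
E
python3 - <<'E'
from h import *
c,E,o=take("top")
Z=dict(drift_mid=.01,drift_tip=.01,reamer_mid=.01,reamer_tip=.01,gauge_mid=.011,gauge_tip=.011,notch1=.031,notch2=.031,notch3=.031,tray=.0,conrod=.012,piston=.066,bush1=.032,bush2=.032,wrench=.008,micrometer=.01)
for n,z in Z.items():
    for f in find_in(c,n)[:3]: print(n,'%.2f'%f['score'],np.round(f['xy'],1),unproj(c,[f['xy']],z,E)[0][:2].round(4))
for n,z in dict(drift=.012,reamer=.01,gauge=.015,tray=.012).items(): regions(c,n,E,z)
cv2.imwrite("pics/crop0.png",cv2.resize(c['image'][140:310,170:490,::-1],None,fx=2.5,fy=2.5,interpolation=cv2.INTER_CUBIC))
E
```

```text
drift_mid 0.84 [449.8 209.2] [ 0.5292 -0.4388]
reamer_mid 0.83 [326.5 193.3] [ 0.5873 -0.0623]
reamer_mid 0.20 [357.9 260.4] [ 0.3817 -0.1516]
reamer_tip 0.72 [326.4 192.9] [ 0.5886 -0.062 ]
gauge_mid 0.80 [247.8 279.7] [0.3326 0.1811]
gauge_mid 0.65 [377.4 234.8] [ 0.4572 -0.2131]
gauge_tip 0.82 [254.4 276.2] [0.3425 0.161 ]
gauge_tip 0.74 [379.9 233.6] [ 0.4606 -0.2208]
notch1 0.77 [229.  197.9] [0.5788 0.2309]
notch2 0.77 [229.  197.9] [0.5788 0.2309]
notch3 0.77 [229.  197.9] [0.5788 0.2309]
tray 0.72 [231.6 200.3] [0.574  0.2294]
conrod 0.72 [409.6 128.5] [ 0.7826 -0.3253]
conrod 0.28 [233.1 196.5] [0.5845 0.2223]
piston 0.84 [338.7 125.5] [ 0.7826 -0.1024]
piston 0.30 [353.7 257.1] [ 0.395  -0.1344]
bush1 0.50 [351.4 142.4] [ 0.7383 -0.1414]
bush2 0.50 [351.4 142.4] [ 0.7383 -0.1414]
wrench 0.61 [301.2 260.1] [0.3871 0.0194]
micrometer 0.73 [377.  237.6] [ 0.4488 -0.2117]
micrometer 0.63 [395.4 271.4] [ 0.3455 -0.2639]
drift 0.68 [451. 214.] n 281 mean [ 0.5167 -0.429 ] ang 91.9 ext -0.072 0.081 mid [ 0.5165 -0.4245]
drift 0.26 [233. 199.] n 6214 mean [0.5762 0.2238] ang 83.4 ext -0.131 0.163 mid [0.578  0.2396]
reamer 0.66 [339. 126.] n 693 mean [ 0.7917 -0.11  ] ang 164.9 ext -0.048 0.05 mid [ 0.791  -0.1098]
reamer 0.59 [323. 200.] n 318 mean [ 0.5741 -0.0574] ang 156.2 ext -0.082 0.083 mid [ 0.5736 -0.0572]
gauge 0.94 [250. 281.] n 528 mean [0.3259 0.1842] ang 130.9 ext -0.077 0.115 mid [0.3136 0.1983]
gauge 0.93 [377. 235.] n 635 mean [ 0.4654 -0.2194] ang -177.8 ext -0.119 0.076 mid [ 0.4869 -0.2186]
gauge 0.48 [411. 129.] n 754 mean [ 0.7625 -0.3168] ang -174.1 ext -0.075 0.126 mid [ 0.737  -0.3195]
tray 0.91 [232. 200.] n 6261 mean [0.5767 0.2235] ang 84.1 ext -0.129 0.162 mid [0.5785 0.2401]
tray 0.23 [376. 236.] n 518 mean [ 0.4676 -0.2202] ang -177.6 ext -0.117 0.075 mid [ 0.4885 -0.2194]
```

View pics/crop0.png

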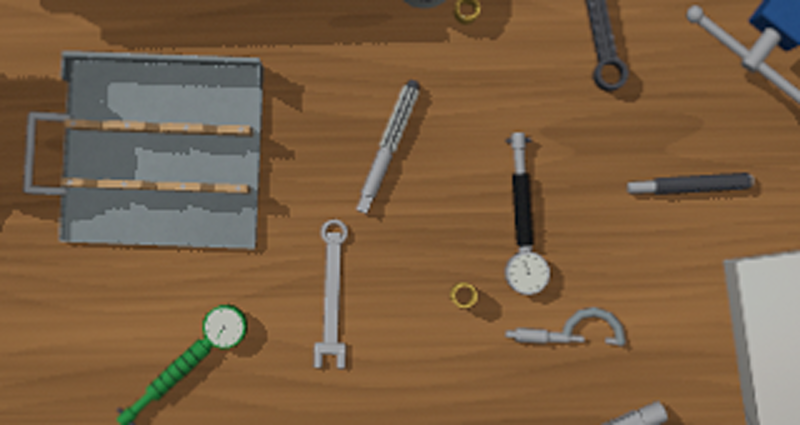

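Crop confirms it: the drift (dark bar, bright nose at left), the reamer (flutes at top, square at bottom), the black gauge (head at top) and the green look-alike are all distinct. I'll plan the moves next and measure with the wrist camera.

```bash
cat > plan.py <<'E'
import sys
from h import *
from scipy.spatial.transform import Rotation as Ro
def plan(targets, step=45, rstep=7.5):
    """targets: list of (x,y,z,phi_deg) tool down, prints rows in tool axes"""
    o=env.observe(); p=np.array(o['ee_pos']); R=np.array(o['ee_rot']); k=0
    for t in targets:
        tp=np.array(t[:3]); a=np.radians(t[3])
        Rt=np.array([[np.cos(a),np.sin(a),0],[np.sin(a),-np.cos(a),0],[0,0,-1.]])
        rv=Ro.from_matrix(R.T@Rt).as_rotvec()
        n=max(1,int(np.ceil(np.linalg.norm(tp-p)*1000/step)),int(np.ceil(np.degrees(np.linalg.norm(rv))/rstep)))
        d=(tp-p)/n
        for i in range(n):
            print(k,{'travel':[float(v) for v in (R.T@d*1000).round(1)],'rotation':[float(v) for v in (rv/n).round(4)]}); k+=1
            R=R@Ro.from_rotvec(rv/n).as_matrix()
        p=tp
        print('--')
def st():
    o=env.observe(); x=o['ee_rot'][:,0]
    print('t %.2f'%o['t'],'pos',o['ee_pos'].round(4),'phi %.2f'%np.degrees(np.arctan2(x[1],x[0])),'z',o['ee_rot'][:,2].round(4),'F',o['contact_force'].round(1),'op %.3f'%o['opening'],'q',o['q'].round(0))
if __name__=='__main__':
    st(); plan([tuple(map(float,a.split(','))) for a in sys.argv[1:]])
E
python3 plan.py .3,-.42,.22,-40 .5165,-.4245,.2,2
```

```text
t 1.20 pos [ 0.216  -0.5865  0.2159] phi -69.79 z [ 0.  0. -1.] F [ 0.4 -0.1  1.1] op 1.001 q [-77.   3.  92.   0.  85.  -7.]
0 {'travel': [-25.4, -27.3, -0.8], 'rotation': [-0.0, 0.0, -0.104]}
1 {'travel': [-22.5, -29.8, -0.8], 'rotation': [-0.0, 0.0, -0.104]}
2 {'travel': [-19.3, -31.9, -0.8], 'rotation': [-0.0, 0.0, -0.104]}
3 {'travel': [-15.8, -33.8, -0.8], 'rotation': [-0.0, 0.0, -0.104]}
4 {'travel': [-12.3, -35.2, -0.8], 'rotation': [-0.0, 0.0, -0.104]}
--
5 {'travel': [28.1, -22.6, 3.3], 'rotation': [0.0, 0.0, -0.1222]}
6 {'travel': [30.7, -19.0, 3.3], 'rotation': [0.0, 0.0, -0.1222]}
7 {'travel': [32.8, -15.1, 3.3], 'rotation': [0.0, 0.0, -0.1222]}
8 {'travel': [34.4, -11.0, 3.3], 'rotation': [0.0, 0.0, -0.1222]}
9 {'travel': [35.5, -6.8, 3.3], 'rotation': [0.0, 0.0, -0.1222]}
10 {'travel': [36.0, -2.4, 3.3], 'rotation': [0.0, 0.0, -0.1222]}
--
```

Request:
play_rows(
  motion=[
    {"travel":[-25.4,-27.3,-0.8],"rotation":[0,0,-0.104],"hand":85},
    {"travel":[-22.5,-29.8,-0.8],"rotation":[0,0,-0.104],"hand":85},
    {"travel":[-19.3,-31.9,-0.8],"rotation":[0,0,-0.104],"hand":85},
    {"travel":[-15.8,-33.8,-0.8],"rotation":[0,0,-0.104],"hand":85},
    {"travel":[-12.3,-35.2,-0.8],"rotation":[0,0,-0.104],"hand":85},
  ],
)

```text
t: 1.7
ee_pos: [0.3004, -0.4187, 0.22]
ee_rot: [[0.769, -0.64, 0.0], [-0.64, -0.769, -0.0], [0.0, -0.0, -1.0]]
contact_force: [0.7, -0.8, -0.1]
opening: 0.997
```

Request:
play_rows(
  motion=[
    {"travel":[28.1,-22.6,3.3],"rotation":[0,0,-0.122],"hand":85},
    {"travel":[30.7,-19,3.3],"rotation":[0,0,-0.122],"hand":85},
    {"travel":[32.8,-15.1,3.3],"rotation":[0,0,-0.122],"hand":85},
    {"travel":[34.4,-11,3.3],"rotation":[0,0,-0.122],"hand":85},
    {"travel":[35.5,-6.8,3.3],"rotation":[0,0,-0.122],"hand":85},
  ],
)

```text
t: 2.2
ee_pos: [0.482, -0.4237, 0.2034]
ee_rot: [[0.997, -0.083, 0.0], [-0.083, -0.997, -0.0], [0.0, 0.0, -1.0]]
contact_force: [0.4, -0.1, 0.6]
opening: 1.0
```

Request:
play_rows(
  motion=[
    {"travel":[36,-2.4,3.3],"rotation":[0,0,-0.122],"hand":85},
    {"travel":[0,0,0],"rotation":[0,0,0],"hand":85},
    {"travel":[0,0,0],"rotation":[0,0,0],"hand":85},
  ],
)

```text
t: 2.5
ee_pos: [0.5168, -0.4243, 0.1995]
ee_rot: [[0.999, 0.034, -0.001], [0.034, -0.999, 0.001], [-0.001, -0.001, -1.0]]
contact_force: [-0.3, 0.3, 0.5]
opening: 0.994
```

```bash
python3 - <<'E'
from plan import *
st()
c,E,o=take("wrist","w1")
for n in ("drift_mid","drift_tip"):
    for f in find_in(c,n)[:2]: print(n,'%.2f'%f['score'],np.round(f['xy'],1),unproj(c,[f['xy']],.01,E)[0][:2].round(4))
regions(c,"drift",E,.01)
E
```

```text
t 2.50 pos [ 0.5168 -0.4243  0.1995] phi 1.96 z [-1.2e-03  6.0e-04 -1.0e+00] F [-0.3  0.3  0.5] op 0.994 q [-46.   9.  87.  -0.  84. -48.]
drift_mid 0.94 [322.8 172.1] [ 0.5184 -0.4239]
drift_mid 0.39 [567.9  82.8] [ 0.7825 -0.3143]
drift_tip 0.57 [322.3 168.8] [ 0.5176 -0.4201]
drift 0.93 [324. 171.] n 2136 mean [ 0.5191 -0.4235] ang 92.1 ext -0.079 0.076 mid [ 0.5191 -0.4251]
drift 0.18 [180.  43.] n 1621 mean [ 0.3513 -0.2957] ang 92.7 ext -0.041 0.045 mid [ 0.3512 -0.2937]
```

View pics/w1.png

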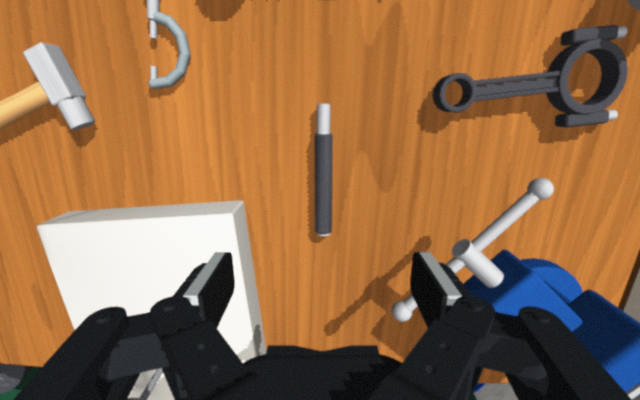

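The drift is clear in the wrist view: it spans (323,105) at the nose to (323,236), yaw 92.1°, length about 154 mm. Going down to grasp it.

```bash
python3 plan.py .519,-.4255,.08,2.1 .519,-.4255,.011,2.1
```

```text
t 2.70 pos [ 0.5156 -0.425   0.2006] phi 1.86 z [ 2.e-04 -4.e-04 -1.e+00] F [ 0.8 -0.3 -0.4] op 0.996 q [-46.   9.  87.  -0.  84. -48.]
0 {'travel': [1.1, 0.2, 40.2], 'rotation': [0.0001, -0.0001, -0.0014]}
1 {'travel': [1.1, 0.2, 40.2], 'rotation': [0.0001, -0.0001, -0.0014]}
2 {'travel': [1.1, 0.2, 40.2], 'rotation': [0.0001, -0.0001, -0.0014]}
--
3 {'travel': [-0.0, -0.0, 34.5], 'rotation': [0.0, 0.0, 0.0]}
4 {'travel': [-0.0, -0.0, 34.5], 'rotation': [0.0, 0.0, 0.0]}
--
```

Request:
play_rows(
  motion=[
    {"travel":[0.8,0.3,40],"rotation":[0,0,0],"hand":50},
    {"travel":[0.8,0.3,40],"rotation":[0,0,0],"hand":50},
    {"travel":[0.8,0.3,40],"rotation":[0,0,0],"hand":50},
    {"travel":[0,0,40],"rotation":[0,0,0],"hand":50},
    {"travel":[0,0,14],"rotation":[0,0,0],"hand":50},
  ],
)

```text
t: 3.2
ee_pos: [0.5157, -0.4233, 0.0212]
ee_rot: [[0.999, 0.033, -0.006], [0.033, -0.999, 0.006], [-0.005, -0.006, -1.0]]
contact_force: [-0.5, 0.6, -0.9]
opening: 0.587
```

```bash
python3 -c "
from plan import *
st()
c,E,o=take('wrist','w2')"
```

```text
t 3.20 pos [ 0.5157 -0.4233  0.0212] phi 1.87 z [-0.0056  0.0056 -1.    ] F [-0.5  0.6 -0.9] op 0.587 q [-46.  19.  94.  -0.  68. -48.]
```

View pics/w2.png

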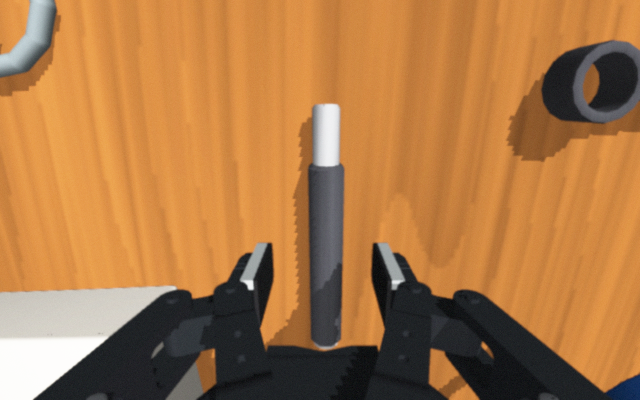

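The drift sits centred between the fingers at about x=326 px. Settling at z=11 mm, then closing.

Request:
play_rows(
  motion=[
    {"travel":[0.5,0.5,5],"rotation":[0,0,0],"hand":50},
    {"travel":[0,0,0],"rotation":[0,0,0],"hand":40},
    {"travel":[0,0,0],"rotation":[0,0,0],"hand":10},
    {"travel":[0,0,0],"rotation":[0,0,0],"hand":10},
    {"travel":[0,0,0],"rotation":[0,0,0],"hand":10},
  ],
)

```text
t: 3.75
ee_pos: [0.5201, -0.4266, 0.0226]
ee_rot: [[0.999, 0.034, 0.002], [0.034, -0.999, -0.002], [0.001, 0.002, -1.0]]
contact_force: [-0.4, 0.4, 0.9]
opening: 0.116
```

Request:
play_rows(
  motion=[
    {"travel":[0,0,0],"rotation":[0,0,0],"hand":10},
    {"travel":[0,0,0],"rotation":[0,0,0],"hand":10},
  ],
)

```text
t: 3.95
ee_pos: [0.5196, -0.426, 0.0213]
ee_rot: [[0.999, 0.034, 0.0], [0.034, -0.999, -0.0], [0.0, 0.0, -1.0]]
contact_force: [-0.6, 0.2, 0.1]
opening: 0.116
```

```bash
python3 -c "
from plan import *
print(env.tip_extent)
st()
c,E,o=take('wrist','w3')"
```

```text
0.008
t 3.95 pos [ 0.5196 -0.426   0.0213] phi 1.95 z [ 2.e-04 -2.e-04 -1.e+00] F [-0.6  0.2  0.1] op 0.116 q [-46.  19.  93.  -0.  67. -48.]
```

View pics/w3.png

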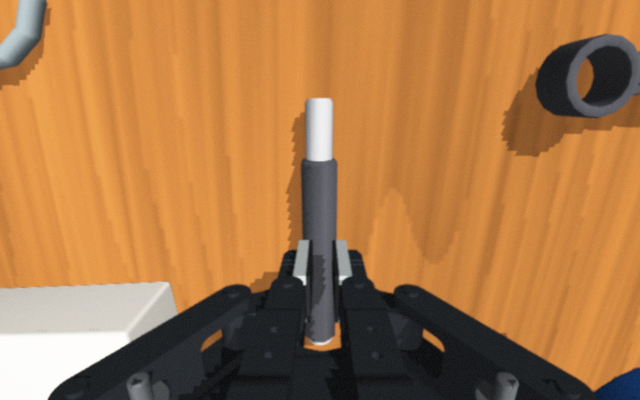

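The fingers closed to the commanded 10 mm, too high on the bar, because I stopped at z=21 mm by miscount. Opening, going down the missing 10 mm and regripping.

Request:
play_rows(
  motion=[
    {"travel":[0,0,-8],"rotation":[0,0,0],"hand":45},
    {"travel":[0,0,0],"rotation":[0,0,0],"hand":45},
    {"travel":[0,0,9],"rotation":[0,0,0],"hand":45},
    {"travel":[0,0,8],"rotation":[0,0,0],"hand":45},
    {"travel":[0,0,0],"rotation":[0,0,0],"hand":45},
  ],
)

```text
t: 4.5
ee_pos: [0.5181, -0.4246, 0.0094]
ee_rot: [[0.999, 0.034, -0.003], [0.034, -0.999, 0.003], [-0.003, -0.003, -1.0]]
contact_force: [-0.6, 0.2, -0.1]
opening: 0.526
```

```bash
python3 -c "
from plan import *
st()
c,E,o=take('wrist','w4')"
```

```text
t 4.50 pos [ 0.5181 -0.4246  0.0094] phi 1.95 z [-0.003   0.0031 -1.    ] F [-0.6  0.2 -0.1] op 0.526 q [-46.  20.  94.   0.  66. -48.]
```

View pics/w4.png

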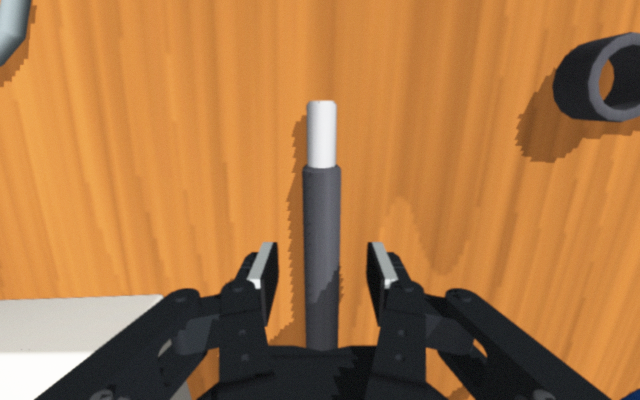

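Request:
play_rows(
  motion=[
    {"travel":[0,0,0],"rotation":[0,0,0],"hand":12},
    {"travel":[0,0,0],"rotation":[0,0,0],"hand":12},
    {"travel":[0,0,0],"rotation":[0,0,0],"hand":12},
    {"travel":[0,0,0],"rotation":[0,0,0],"hand":12},
  ],
)

```text
t: 4.95
ee_pos: [0.5196, -0.4261, 0.0124]
ee_rot: [[0.999, 0.034, 0.0], [0.034, -0.999, -0.0], [0.0, 0.0, -1.0]]
contact_force: [-0.5, 0.8, 0.0]
opening: 0.139
```

```bash
python3 -c "
from plan import *
st()
c,E,o=take('wrist','w5')"
```

```text
t 4.95 pos [ 0.5196 -0.4261  0.0124] phi 1.95 z [ 4.e-04 -4.e-04 -1.e+00] F [-0.5  0.8  0. ] op 0.139 q [-46.  20.  93.  -0.  66. -48.]
```

View pics/w5.png

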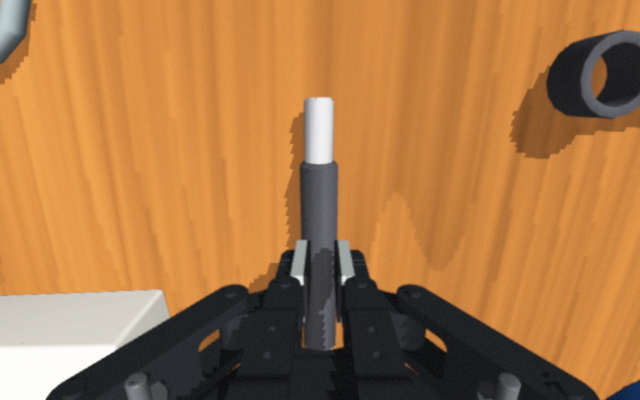

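Request:
play_rows(
  motion=[
    {"travel":[0,0,0],"rotation":[0,0,0],"hand":0},
    {"travel":[0,0,0],"rotation":[0,0,0],"hand":0},
    {"travel":[0,0,0],"rotation":[0,0,0],"hand":0},
  ],
)

```text
t: 5.3
ee_pos: [0.5195, -0.426, 0.0121]
ee_rot: [[0.999, 0.034, 0.0], [0.034, -0.999, -0.0], [0.0, 0.0, -1.0]]
contact_force: [-0.1, -0.6, 0.1]
opening: -0.002
```

```bash
python3 -c "
from plan import *
st()
c,E,o=take('wrist','w6')
cv2.imwrite('pics/w6c.png',cv2.resize(c['image'][200:400,220:420,::-1],None,fx=3,fy=3))
c,E,o=take('top')
cv2.imwrite('pics/t6c.png',cv2.resize(c['image'][180:300,380:560,::-1],None,fx=4,fy=4))
"
```

```text
t 5.30 pos [ 0.5195 -0.426   0.0121] phi 1.95 z [ 0. -0. -1.] F [-0.1 -0.6  0.1] op -0.002 q [-46.  20.  93.   0.  66. -48.]
```

View pics/w6c.png

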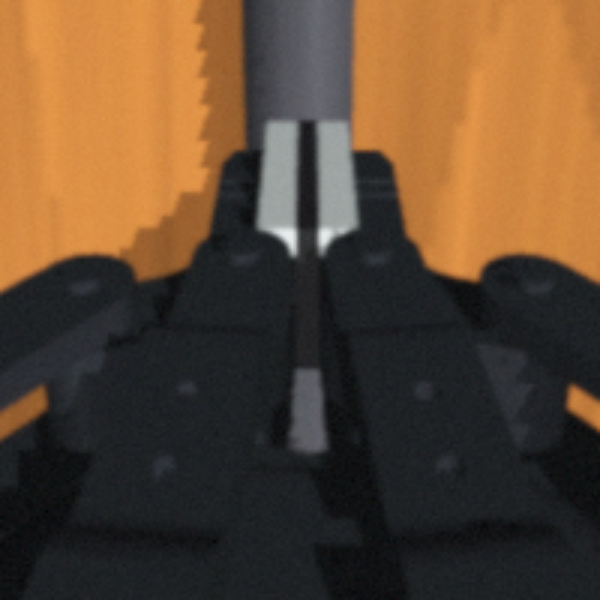

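```bash
python3 -c "
from plan import *
c,E,o=take('wrist','w7')
cv2.imwrite('pics/w7c.png',cv2.resize(c['image'][80:280,220:420,::-1],None,fx=3,fy=3))
for z in (0,.01,.02): print(z,unproj(c,[[319,98],[319,161],[302,200],[337,200]],z,E).round(4).tolist())
T=np.eye(4);T[:3,:3]=o['ee_rot'];T[:3,3]=o['ee_pos']
def tp(*l): return [(T@[*p,1])[:3] for p in l]
pts=tp((0,-.011,.008),(0,.011,.008),(0,-.011,-.03),(0,0,0))
print('wrist',proj(c,pts,E).round(0).tolist())
c,E,o=take('top'); print('top',proj(c,pts,E).round(1).tolist())
c,E,o=take('scene'); print('scene',proj(c,pts,E).round(1).tolist())
u=proj(c,[[.519,-.426,.01],[.516,-.35,.01],[.522,-.501,.01]],E);print(u.round(1).tolist())
im=c['image'][200:320,100:260,::-1].copy()
im=cv2.resize(im,None,fx=5,fy=5)
for p in proj(c,pts,E): cv2.circle(im,(int((p[0]-100)*5),int((p[1]-200)*5)),3,(0,0,255),-1)
for p in u: cv2.circle(im,(int((p[0]-100)*5),int((p[1]-200)*5)),3,(0,255,0),-1)
cv2.imwrite('pics/s7c.png',im)
"
```

```text
0 [[0.5157, -0.3476, 0.0], [0.5168, -0.3811, 0.0], [0.5077, -0.4042, 0.0], [0.5279, -0.4036, 0.0]]
0.01 [[0.5158, -0.3478, 0.01], [0.5168, -0.3794, 0.01], [0.5082, -0.4011, 0.01], [0.5273, -0.4004, 0.01]]
0.02 [[0.5159, -0.348, 0.02], [0.5168, -0.3776, 0.02], [0.5088, -0.3979, 0.02], [0.5267, -0.3973, 0.02]]
wrist [[321.0, 220.0], [321.0, 255.0], [321.0, 251.0], [321.0, 244.0]]
top [[441.7, 212.8], [448.8, 212.4], [445.4, 212.1], [446.0, 212.4]]
scene [[182.0, 266.4], [173.6, 270.3], [177.8, 258.1], [176.9, 266.6]]
[[177.1, 267.0], [205.5, 253.9], [147.7, 280.4]]
```

View pics/s7c.png

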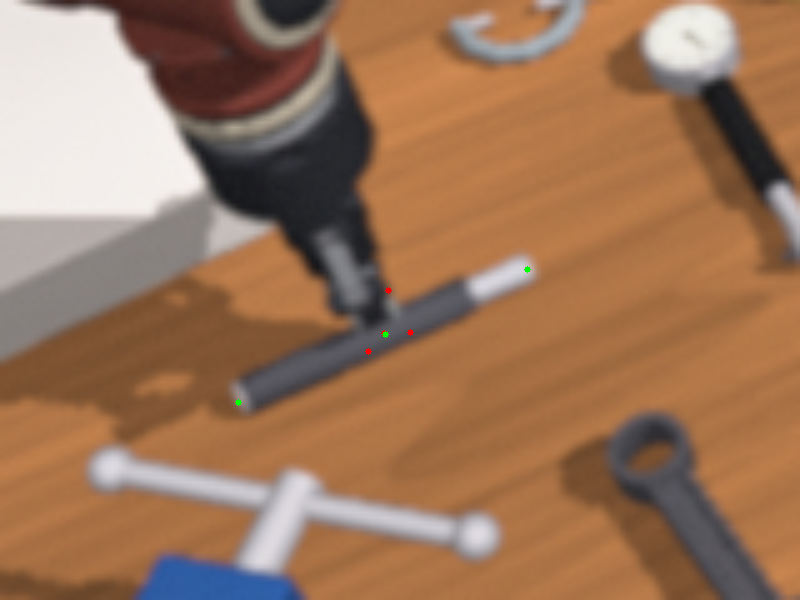

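View pics/t6c.png

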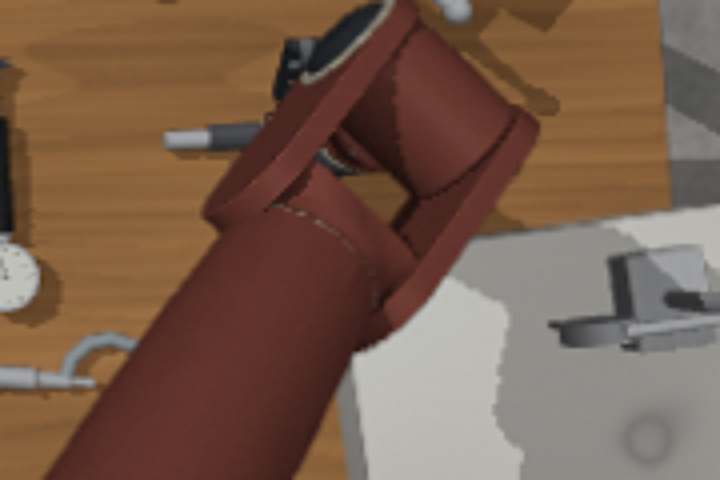

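The top and scene views show the shut fingers resting above the bar. The real fingertips are about 20 mm farther back than described: the wrist view puts the shut tips at tool z of roughly -14 mm. I'll reopen and go lower in small, force-watched steps.

Request:
play_rows(
  motion=[
    {"travel":[0,0,-5],"rotation":[0,0,0],"hand":45},
    {"travel":[0,0,0],"rotation":[0,0,0],"hand":45},
    {"travel":[0,0,0],"rotation":[0,0,0],"hand":45},
    {"travel":[0,0,10],"rotation":[0,0,0],"hand":45},
    {"travel":[0,0,7],"rotation":[0,0,0],"hand":45},
  ],
)

```text
t: 6.05
ee_pos: [0.5192, -0.4256, -0.001]
ee_rot: [[0.999, 0.034, -0.001], [0.034, -0.999, 0.001], [-0.001, -0.001, -1.0]]
contact_force: [-0.4, 0.9, 0.0]
opening: 0.528
```

Request:
play_rows(
  motion=[
    {"travel":[0,0,3],"rotation":[0,0,0],"hand":45},
    {"travel":[0,0,2],"rotation":[0,0,0],"hand":45},
  ],
)

```text
t: 6.25
ee_pos: [0.5189, -0.4254, -0.0062]
ee_rot: [[0.999, 0.034, -0.001], [0.034, -0.999, 0.001], [-0.001, -0.001, -1.0]]
contact_force: [0.2, 0.3, -0.2]
opening: 0.529
```

```bash
python3 -c "
from plan import *
st()
c,E,o=take('wrist','w8')
c,E,o=take('scene')
im=c['image'][200:320,100:260,::-1].copy()
im=cv2.resize(im,None,fx=5,fy=5)
cv2.imwrite('pics/s8c.png',im)
"
```

```text
t 6.25 pos [ 0.5189 -0.4254 -0.0062] phi 1.95 z [-0.0013  0.0013 -1.    ] F [ 0.2  0.3 -0.2] op 0.529 q [-46.  21.  94.   0.  65. -48.]
```

View pics/s8c.png

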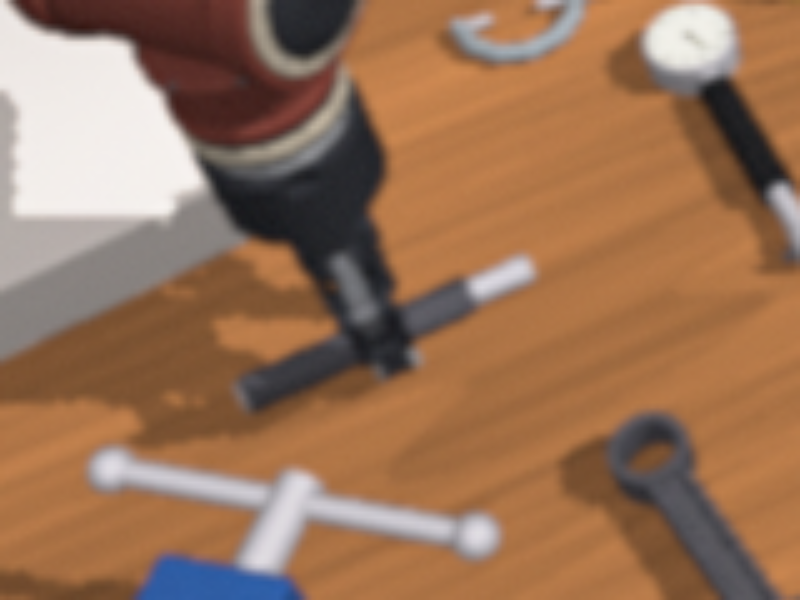

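View pics/w8.png

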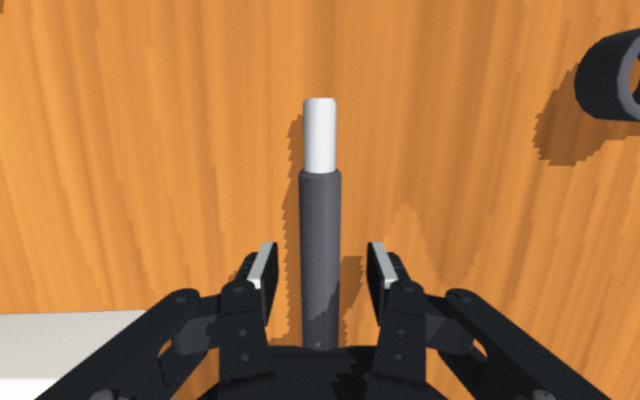

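The near finger now stands beside the bar, low on the bench. Closing here.

Request:
play_rows(
  motion=[
    {"travel":[0,0,0],"rotation":[0,0,0],"hand":10},
    {"travel":[0,0,0],"rotation":[0,0,0],"hand":10},
    {"travel":[0,0,0],"rotation":[0,0,0],"hand":10},
    {"travel":[0,0,0],"rotation":[0,0,0],"hand":10},
  ],
)

```text
t: 6.75
ee_pos: [0.5196, -0.4263, -0.0042]
ee_rot: [[0.999, 0.034, 0.0], [0.034, -0.999, -0.001], [0.0, 0.001, -1.0]]
contact_force: [-2.3, 1.3, 2.3]
opening: 0.2
```

```bash
python3 -c "
from plan import *
st()
c,E,o=take('wrist','w9')
c,E,o=take('scene')
im=c['image'][200:320,100:260,::-1].copy()
im=cv2.resize(im,None,fx=5,fy=5)
cv2.imwrite('pics/s9c.png',im)
"
```

```text
t 6.75 pos [ 0.5196 -0.4263 -0.0042] phi 1.95 z [ 2.e-04 -6.e-04 -1.e+00] F [-2.3  1.3  2.3] op 0.200 q [-46.  21.  94.  -0.  65. -48.]
```

View pics/s9c.png

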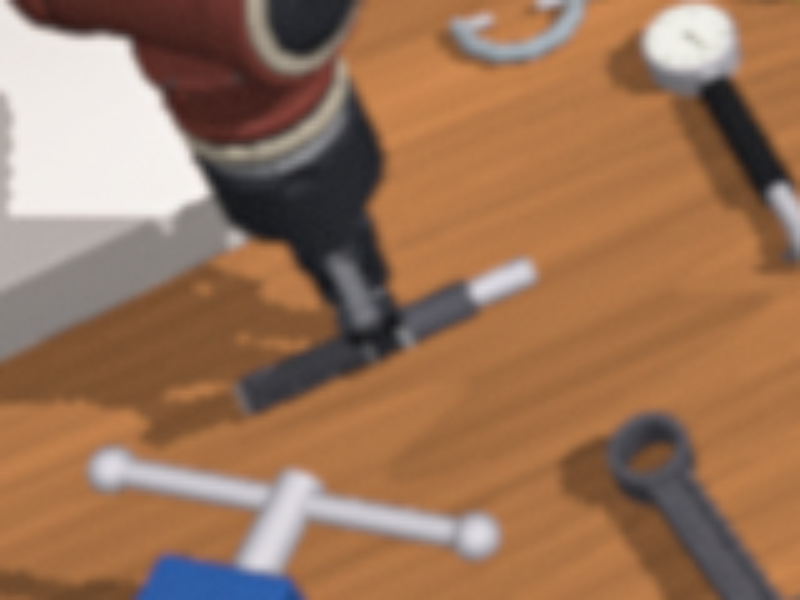

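View pics/w9.png

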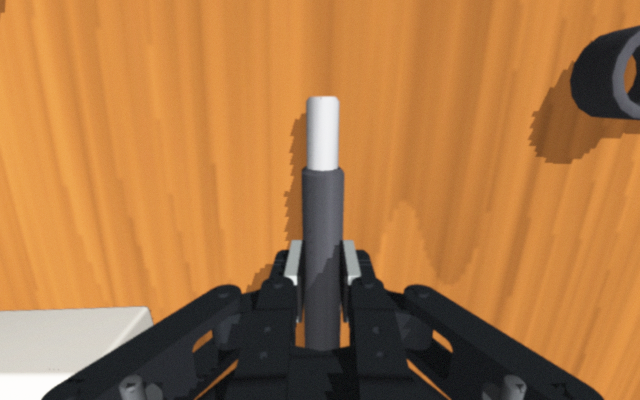

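It stopped at 17 mm on a bar 20 mm across flats, so it is gripping the upper chamfer. Going about 5 mm lower for a square grip.

Request:
play_rows(
  motion=[
    {"travel":[0,0,0],"rotation":[0,0,0],"hand":34},
    {"travel":[0,0,0],"rotation":[0,0,0],"hand":34},
    {"travel":[0,0,4],"rotation":[0,0,0],"hand":34},
    {"travel":[0,0,2],"rotation":[0,0,0],"hand":34},
    {"travel":[0,0,0],"rotation":[0,0,0],"hand":34},
  ],
)

```text
t: 7.35
ee_pos: [0.5191, -0.4255, -0.0118]
ee_rot: [[0.999, 0.034, -0.001], [0.034, -0.999, 0.001], [-0.001, -0.001, -1.0]]
contact_force: [-0.1, 0.2, 0.2]
opening: 0.399
```

Request:
play_rows(
  motion=[
    {"travel":[0,0,0],"rotation":[0,0,0],"hand":10},
    {"travel":[0,0,0],"rotation":[0,0,0],"hand":10},
    {"travel":[0,0,0],"rotation":[0,0,0],"hand":10},
    {"travel":[0,0,0],"rotation":[0,0,0],"hand":10},
  ],
)

```text
t: 7.75
ee_pos: [0.5195, -0.4259, -0.0109]
ee_rot: [[0.999, 0.034, 0.0], [0.034, -0.999, 0.0], [0.0, -0.0, -1.0]]
contact_force: [-0.7, -0.1, -0.2]
opening: 0.209
```

Request:
play_rows(
  motion=[
    {"travel":[0,0,0],"rotation":[0,0,0],"hand":8},
    {"travel":[0,0,-10],"rotation":[0,0,0],"hand":8},
    {"travel":[0,0,-20],"rotation":[0,0,0],"hand":8},
    {"travel":[0,0,-30],"rotation":[0,0,0],"hand":8},
    {"travel":[0,0,-30],"rotation":[0,0,0],"hand":8},
  ],
)

```text
t: 8.25
ee_pos: [0.5188, -0.4252, 0.0793]
ee_rot: [[0.999, 0.034, -0.002], [0.034, -0.999, 0.002], [-0.002, -0.002, -1.0]]
contact_force: [-0.3, -1.0, -3.1]
opening: 0.212
```

```bash
python3 -c "
from plan import *
st()
c,E,o=take('wrist','w10')
c,E,o=take('scene')
im=c['image'][200:320,100:260,::-1].copy()
im=cv2.resize(im,None,fx=5,fy=5)
cv2.imwrite('pics/s10c.png',im)
"
```

```text
t 8.25 pos [ 0.5188 -0.4252  0.0793] phi 1.95 z [-0.0016  0.0016 -1.    ] F [-0.3 -1.  -3.1] op 0.212 q [-46.  16.  92.   0.  73. -48.]
```

View pics/s10c.png

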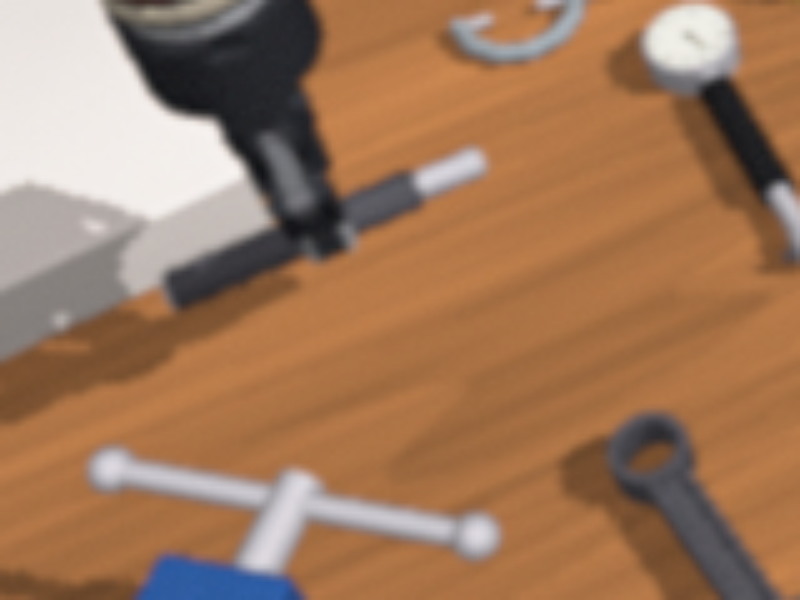

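View pics/w10.png

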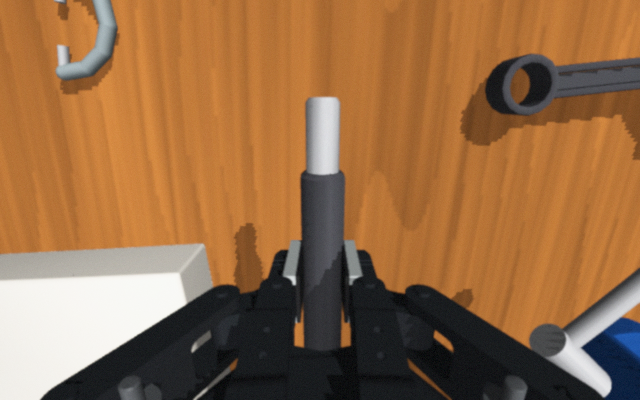

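The drift is lifted: the wrist force shows about 3 N and it hangs level. The held axis is at TCP z + 21 mm. Moving above the tray to measure it.

```bash
python3 -c "
from plan import *
plan([(.519,-.35,.2,-20),(.55,.215,.26,-93)],step=47,rstep=7.2)"
```

```text
0 {'travel': [0.1, -19.4, -28.8], 'rotation': [0.0015, -0.0021, 0.0958]}
1 {'travel': [-1.8, -19.4, -28.8], 'rotation': [0.0015, -0.0021, 0.0958]}
2 {'travel': [-3.8, -19.2, -28.8], 'rotation': [0.0015, -0.0021, 0.0958]}
3 {'travel': [-5.6, -18.8, -28.7], 'rotation': [0.0015, -0.0021, 0.0958]}
--
4 {'travel': [-12.6, -41.7, -4.6], 'rotation': [0.0, -0.0, 0.098]}
5 {'travel': [-16.6, -40.2, -4.6], 'rotation': [0.0, -0.0, 0.098]}
6 {'travel': [-20.5, -38.4, -4.6], 'rotation': [0.0, -0.0, 0.098]}
7 {'travel': [-24.2, -36.2, -4.6], 'rotation': [0.0, -0.0, 0.098]}
8 {'travel': [-27.6, -33.7, -4.6], 'rotation': [0.0, -0.0, 0.098]}
9 {'travel': [-30.7, -30.8, -4.6], 'rotation': [0.0, -0.0, 0.098]}
10 {'travel': [-33.6, -27.7, -4.6], 'rotation': [0.0, -0.0, 0.098]}
11 {'travel': [-36.2, -24.2, -4.6], 'rotation': [0.0, -0.0, 0.098]}
12 {'travel': [-38.4, -20.6, -4.6], 'rotation': [0.0, -0.0, 0.098]}
13 {'travel': [-40.2, -16.7, -4.6], 'rotation': [0.0, -0.0, 0.098]}
14 {'travel': [-41.6, -12.7, -4.6], 'rotation': [0.0, -0.0, 0.098]}
15 {'travel': [-42.7, -8.6, -4.6], 'rotation': [0.0, -0.0, 0.098]}
16 {'travel': [-43.3, -4.4, -4.6], 'rotation': [0.0, -0.0, 0.098]}
--
```

Request:
play_rows(
  motion=[
    {"travel":[0,-19.4,-29],"rotation":[0,0,0.096],"hand":8},
    {"travel":[-1.8,-19.4,-29],"rotation":[0,0,0.096],"hand":8},
    {"travel":[-3.8,-19.2,-29],"rotation":[0,0,0.096],"hand":8},
    {"travel":[-5.6,-18.8,-29],"rotation":[0,0,0.096],"hand":8},
    {"travel":[-12.6,-41.7,-4.6],"rotation":[0,0,0.098],"hand":8},
  ],
)

```text
t: 8.85
ee_pos: [0.5203, -0.3065, 0.2031]
ee_rot: [[0.898, -0.439, 0.005], [-0.439, -0.898, -0.005], [0.006, 0.002, -1.0]]
contact_force: [1.4, 0.8, -2.2]
opening: 0.212
```

Request:
play_rows(
  motion=[
    {"travel":[-16.6,-40.2,-4.6],"rotation":[0,0,0.098],"hand":8},
    {"travel":[-20.5,-38.4,-4.6],"rotation":[0,0,0.098],"hand":8},
    {"travel":[-24.2,-36.2,-4.6],"rotation":[0,0,0.098],"hand":8},
    {"travel":[-27.6,-33.7,-4.6],"rotation":[0,0,0.098],"hand":8},
    {"travel":[-30.7,-30.8,-4.6],"rotation":[0,0,0.098],"hand":8},
  ],
)

```text
t: 9.35
ee_pos: [0.5304, -0.0852, 0.2208]
ee_rot: [[0.588, -0.809, -0.002], [-0.809, -0.588, 0.001], [-0.002, 0.001, -1.0]]
contact_force: [1.0, 0.2, -3.3]
opening: 0.208
```

Request:
play_rows(
  motion=[
    {"travel":[-33.6,-27.7,-4.6],"rotation":[0,0,0.098],"hand":8},
    {"travel":[-36.2,-24.2,-4.6],"rotation":[0,0,0.098],"hand":8},
    {"travel":[-38.4,-20.6,-4.6],"rotation":[0,0,0.098],"hand":8},
    {"travel":[-40.2,-16.7,-4.6],"rotation":[0,0,0.098],"hand":8},
    {"travel":[-41.6,-12.7,-4.6],"rotation":[0,0,0.098],"hand":8},
  ],
)

```text
t: 9.85
ee_pos: [0.5425, 0.1319, 0.2438]
ee_rot: [[0.138, -0.99, -0.002], [-0.99, -0.138, -0.0], [-0.0, 0.002, -1.0]]
contact_force: [0.3, -0.1, -2.9]
opening: 0.209
```

Request:
play_rows(
  motion=[
    {"travel":[-42.7,-8.6,-4.6],"rotation":[0,0,0.098],"hand":8},
    {"travel":[-43.3,-4.4,-4.6],"rotation":[0,0,0.098],"hand":8},
    {"travel":[0,0,0],"rotation":[0,0,0],"hand":8},
    {"travel":[0,0,0],"rotation":[0,0,0],"hand":8},
  ],
)

```text
t: 10.25
ee_pos: [0.5476, 0.2177, 0.253]
ee_rot: [[-0.05, -0.999, -0.003], [-0.999, 0.05, -0.001], [0.001, 0.002, -1.0]]
contact_force: [0.3, -0.0, -3.5]
opening: 0.204
```

```bash
python3 -c "
from plan import *
st()
c,E,o=take('wrist','w11')
for n in ('notch1','notch2','notch3'):
    for f in find_in(c,n)[:4]: print(n,'%.2f'%f['score'],np.round(f['xy'],1),unproj(c,[f['xy']],.031,E)[0][:2].round(4))
im=cv2.resize(c['image'][:300,100:540,::-1],None,fx=1.8,fy=1.8,interpolation=cv2.INTER_CUBIC); cv2.imwrite('pics/w11c.png',im)
np.savez('w11.npz',im=c['image'],E=E)
"
```

```text
t 10.25 pos [0.5476 0.2177 0.253 ] phi -92.89 z [-0.0025 -0.0013 -1.    ] F [ 0.3 -0.  -3.5] op 0.204 q [ 14.  -3.  95.  -0.  88. 107.]
notch1 0.95 [303.3 123.5] [0.6022 0.2372]
notch2 0.95 [303.3 123.5] [0.6022 0.2372]
notch3 0.95 [303.3 123.5] [0.6022 0.2372]
```

View pics/w11.png

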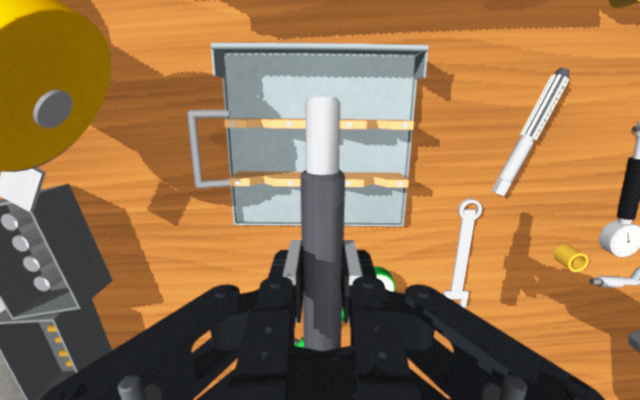

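View pics/w11c.png

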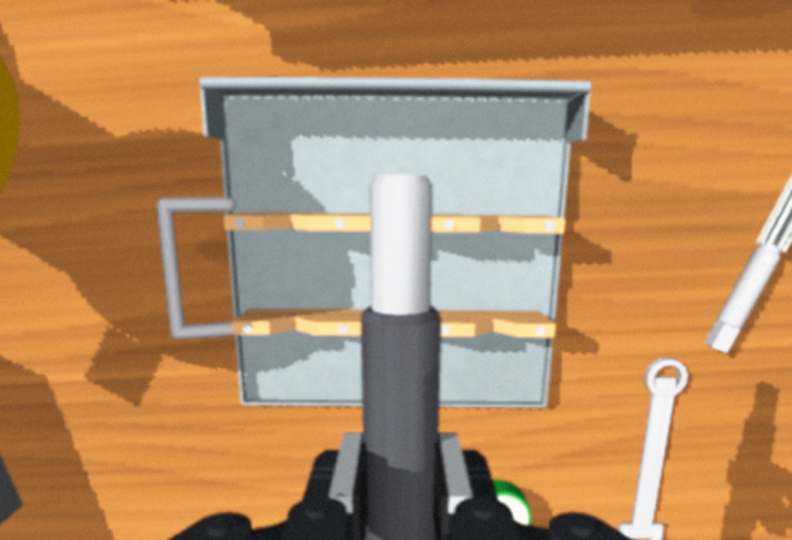

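```bash
cat > tray.py <<'E'
from plan import *
from scipy.optimize import least_squares
def fit(c,E,px,P,x0=(.578,.22,-.05)):
    P=np.array(P);px=np.array(px)
    def W(v):
        a=v[2]; R=np.array([[np.cos(a),-np.sin(a),0],[np.sin(a),np.cos(a),0],[0,0,1]]); return lambda Q: np.array(Q,float)@R.T+[v[0],v[1],0]
    r=least_squares(lambda v:(proj(c,W(v)(P),E)-px).ravel(),x0)
    return r.x,W(r.x),r.fun.reshape(-1,2)
def notchpts():
    L=[]
    for xs in (-39.5,-30.5,30.5,39.5):
        line=[(-110,46)]
        for y in (-70,0,70): line+=[(y-15,46),(y,31),(y+15,46)]
        line.append((110,46)); L.append([(xs/1e3,y/1e3,z/1e3) for y,z in line])
    return L
def overlay(im,c,E,W,crop,s,fn):
    x0,y0,x1,y1=crop; im=cv2.resize(im[y0:y1,x0:x1,::-1],None,fx=s,fy=s,interpolation=cv2.INTER_CUBIC)
    def poly(Q,col):
        p=((proj(c,W(Q),E)-[x0,y0]+.5)*s).astype(np.int32); cv2.polylines(im,[p.reshape(-1,1,2)],False,col,1,cv2.LINE_AA)
    for L in notchpts(): poly(L,(0,0,255))
    poly([(.118,.118,.045),(.118,-.118,.045)],(255,0,0)); poly([(.118,.118,.012),(-.105,.118,.012),(-.105,.118,.01),(-.105,-.118,.01),(-.105,-.118,.012),(.118,-.118,.012)],(255,0,0))
    cv2.imwrite(f'pics/{fn}.png',im)
E
python3 -c "
from tray import *
c=capture('wrist'); d=np.load('w11.npz'); E=d['E']
px=np.array([(201,79),(591,82),(241,405),(546,408)])/1.8+[100,0]
P=[(.118,.118,.045),(.118,-.118,.045),(-.105,.118,.010),(-.105,-.118,.010)]
v,W,res=fit(c,E,px,P); print(v,np.degrees(v[2]),res.round(1).tolist())
overlay(d['im'],c,E,W,(200,20,440,240),3,'ov11')
c,E,o=take('top')
im=c['image']; overlay(im,c,E,W,(170,150,290,250),6,'ovtop')
"
```

```text
[ 0.56773024  0.2196398  -0.05933472] -3.3996291999422112 [[0.4, 0.8], [-0.7, 1.4], [0.9, -1.7], [-0.6, -2.0]]
```

View pics/ov11.png

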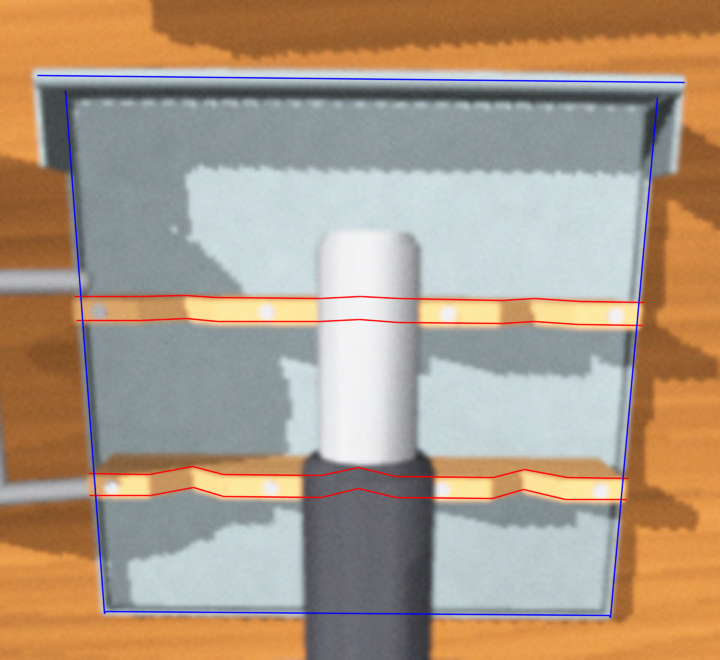

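View pics/ovtop.png

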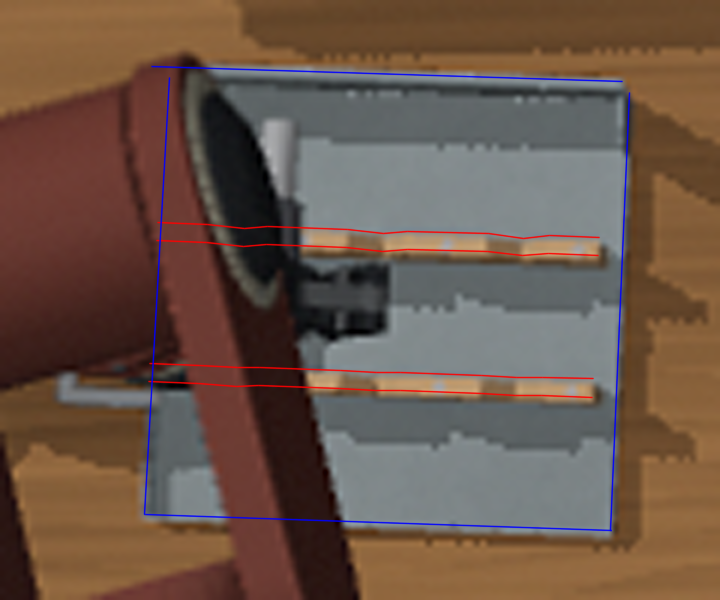

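The tray fit matches the wrist view to about 1 px. Tray origin is at about (0.567, 0.220) with yaw -3.4°; the handle is at +y and the wall away from the robot. Notch 1 is at (0.5715, 0.2895). Moving over it.

```bash
python3 -c "
from plan import *
st()
plan([(.5695,.2895,.1,-93.5),(.5695,.2895,.06,-93.5),(.5695,.2895,.026,-93.5)])"
```

```text
t 10.55 pos [0.5484 0.216  0.2546] phi -93.14 z [-4.e-04 -2.e-04 -1.e+00] F [-1.2  0.2 -2.1] op 0.210 q [ 14.  -3.  95.  -0.  88. 107.]
0 {'travel': [-18.7, -4.3, 38.6], 'rotation': [0.0001, -0.0001, 0.0016]}
1 {'travel': [-18.7, -4.2, 38.6], 'rotation': [0.0001, -0.0001, 0.0016]}
2 {'travel': [-18.7, -4.2, 38.6], 'rotation': [0.0001, -0.0001, 0.0016]}
3 {'travel': [-18.7, -4.2, 38.6], 'rotation': [0.0001, -0.0001, 0.0016]}
--
4 {'travel': [-0.0, -0.0, 40.0], 'rotation': [-0.0, 0.0, -0.0]}
--
5 {'travel': [-0.0, -0.0, 34.0], 'rotation': [0.0, 0.0, -0.0]}
--
```

Request:
play_rows(
  motion=[
    {"travel":[-18.7,-4.3,38.6],"rotation":[0,0,0.0016],"hand":8},
    {"travel":[-18.7,-4.2,38.6],"rotation":[0,0,0.0016],"hand":8},
    {"travel":[-18.7,-4.2,38.6],"rotation":[0,0,0.0016],"hand":8},
    {"travel":[-18.7,-4.2,38.6],"rotation":[0,0,0.0016],"hand":8},
    {"travel":[0,0,0],"rotation":[0,0,0],"hand":8},
  ],
)

```text
t: 11.05
ee_pos: [0.565, 0.29, 0.0923]
ee_rot: [[-0.059, -0.998, -0.012], [-0.998, 0.059, -0.004], [0.005, 0.012, -1.0]]
contact_force: [-1.4, -1.7, -4.3]
opening: 0.208
```

```bash
python3 -c "
from tray import *
st();st()
c,E,o=take('wrist','w12')
W=lambda Q: (np.array(Q)@np.array([[np.cos(-.0593),-np.sin(-.0593),0],[np.sin(-.0593),np.cos(-.0593),0],[0,0,1]]).T)+[.5672,.2197,0]
overlay(c['image'],c,E,W,(200,20,600,240),1.9,'ov12')
c,E,o=take('scene')
cv2.imwrite('pics/s12c.png',cv2.resize(c['image'][110:260,320:490,::-1],None,fx=4,fy=4,interpolation=cv2.INTER_CUBIC))
"
```

```text
t 11.05 pos [0.565  0.29   0.0923] phi -93.38 z [-0.0125 -0.004  -0.9999] F [-1.4 -1.7 -4.3] op 0.208 q [ 20.  11.  96.   0.  74. 114.]
t 11.05 pos [0.565  0.29   0.0923] phi -93.38 z [-0.0125 -0.004  -0.9999] F [-1.4 -1.7 -4.3] op 0.208 q [ 20.  11.  96.   0.  74. 114.]
```

View pics/ov12.png

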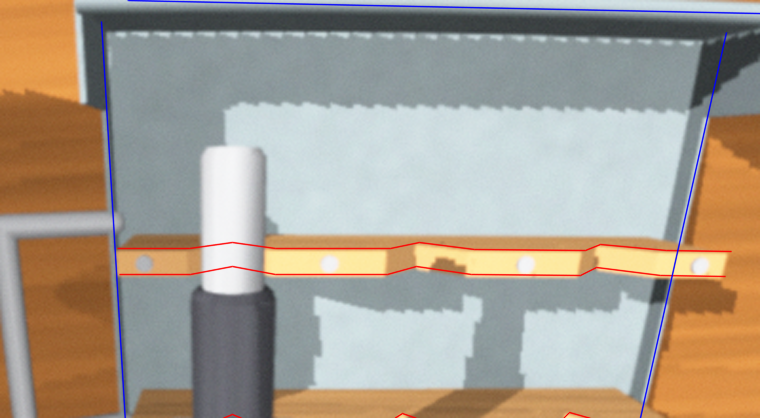

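View pics/s12c.png

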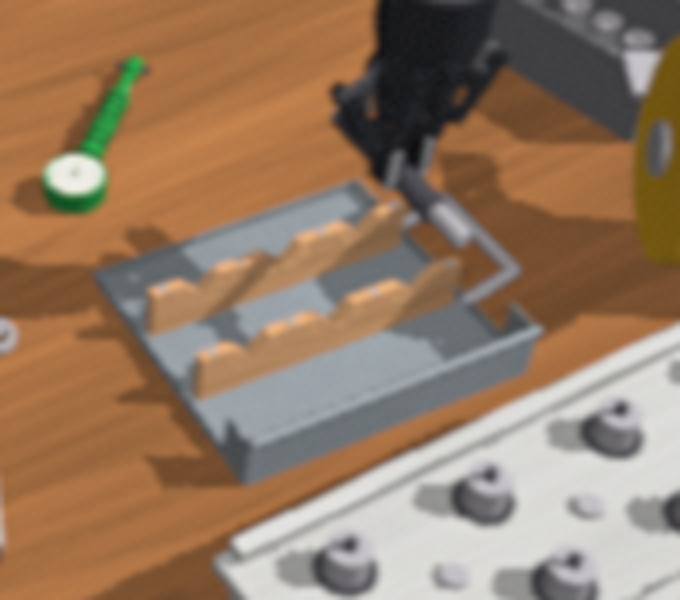

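The drift lines up over notch 1 in both views. Lowering it.

Request:
play_rows(
  motion=[
    {"travel":[0,0,20],"rotation":[0,0,0],"hand":8},
    {"travel":[0,0,20],"rotation":[0,0,0],"hand":8},
    {"travel":[0,0,0],"rotation":[0,0,0],"hand":8},
  ],
)

```text
t: 11.45
ee_pos: [0.5691, 0.2896, 0.0603]
ee_rot: [[-0.061, -0.998, -0.001], [-0.998, 0.061, -0.001], [0.001, 0.001, -1.0]]
contact_force: [-1.1, -0.1, -3.5]
opening: 0.21
```

```bash
python3 -c "
from tray import *
st()
c,E,o=take('wrist','w13');st()
"
```

```text
t 11.45 pos [0.5691 0.2896 0.0603] phi -93.48 z [-1.2e-03 -7.0e-04 -1.0e+00] F [-1.1 -0.1 -3.5] op 0.210 q [ 20.  13.  97.  -0.  70. 114.]
t 11.50 pos [0.5699 0.2901 0.0617] phi -93.47 z [ 8.e-04  1.e-04 -1.e+00] F [-0.6 -0.4 -3.2] op 0.212 q [ 20.  13.  97.  -0.  70. 114.]
```

View pics/w13.png

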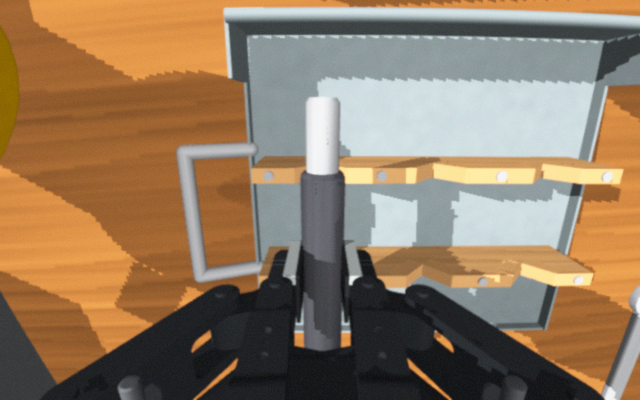

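```bash
cat >> tray.py <<'E'
def WT(x,y,a):
    R=np.array([[np.cos(a),-np.sin(a),0],[np.sin(a),np.cos(a),0],[0,0,1]]); return lambda Q: np.array(Q,float)@R.T+[x,y,0]
E
python3 -c "
from tray import *
c,E,o=take('wrist')
overlay(c['image'],c,E,WT(.567,.2197,-.0593),(220,0,640,340),1.9,'ov13')
st()
"
```

```text
t 11.55 pos [0.5707 0.2906 0.0628] phi -93.47 z [ 2.8e-03  9.0e-04 -1.0e+00] F [ 0.5  0.8 -3.4] op 0.209 q [ 20.  13.  97.  -0.  70. 114.]
```

View pics/ov13.png

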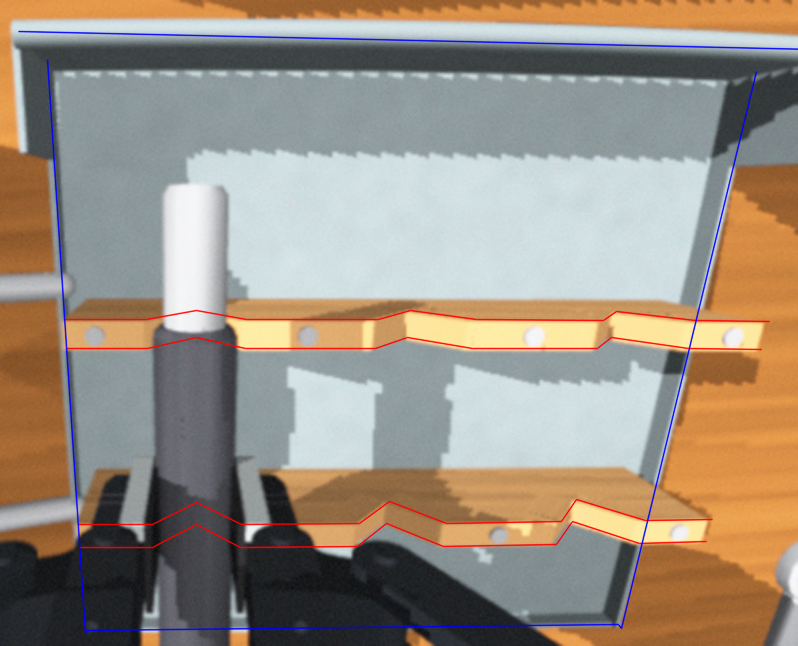

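The overlay fits the rests, and notch 1's V sits centred under the drift. Lowering the last 34 mm with force checks.

Request:
play_rows(
  motion=[
    {"travel":[0,0,14],"rotation":[0,0,0],"hand":8},
    {"travel":[0,0,12],"rotation":[0,0,0],"hand":8},
    {"travel":[0,0,4],"rotation":[0,0,0],"hand":8},
    {"travel":[0,0,2],"rotation":[0,0,0],"hand":8},
  ],
)

```text
t: 11.95
ee_pos: [0.5686, 0.2906, 0.0272]
ee_rot: [[-0.06, -0.998, -0.002], [-0.998, 0.06, -0.001], [0.001, 0.002, -1.0]]
contact_force: [-0.9, -0.5, -3.3]
opening: 0.211
```

Request:
play_rows(
  motion=[
    {"travel":[0,0,2],"rotation":[0,0,0],"hand":8},
    {"travel":[0,0,1],"rotation":[0,0,0],"hand":8},
  ],
)

```text
t: 12.15
ee_pos: [0.5695, 0.291, 0.0256]
ee_rot: [[-0.059, -0.998, 0.0], [-0.998, 0.059, 0.0], [-0.0, -0.0, -1.0]]
contact_force: [-0.0, 0.7, -3.1]
opening: 0.215
```

Request:
play_rows(
  motion=[
    {"travel":[0,0,1.5],"rotation":[0,0,0],"hand":8},
    {"travel":[0,0,0],"rotation":[0,0,0],"hand":8},
  ],
)

```text
t: 12.35
ee_pos: [0.5697, 0.2909, 0.0244]
ee_rot: [[-0.059, -0.998, 0.001], [-0.998, 0.059, -0.0], [-0.0, -0.001, -1.0]]
contact_force: [0.5, -0.7, -2.4]
opening: 0.214
```

```bash
python3 -c "
from tray import *
st()
c,E,o=take('scene')
cv2.imwrite('pics/s14c.png',cv2.resize(c['image'][110:260,320:490,::-1],None,fx=4,fy=4,interpolation=cv2.INTER_CUBIC))
st()
"
```

```text
t 12.35 pos [0.5697 0.2909 0.0244] phi -93.41 z [ 7.e-04 -0.e+00 -1.e+00] F [ 0.5 -0.7 -2.4] op 0.214 q [ 20.  15.  98.  -0.  67. 114.]
t 12.40 pos [0.5697 0.2909 0.0244] phi -93.41 z [ 7.e-04  1.e-04 -1.e+00] F [ 1.8 -0.9 -2.7] op 0.209 q [ 20.  15.  98.  -0.  67. 114.]
```

View pics/s14c.png

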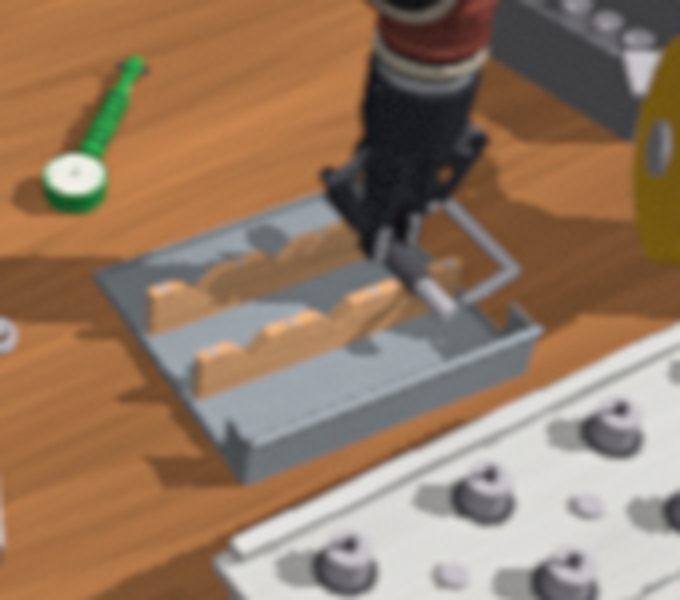

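Request:
play_rows(
  motion=[
    {"travel":[0,0,1],"rotation":[0,0,0],"hand":8},
    {"travel":[0,0,0],"rotation":[0,0,0],"hand":22},
    {"travel":[0,0,0],"rotation":[0,0,0],"hand":28},
    {"travel":[0,0,0],"rotation":[0,0,0],"hand":34},
    {"travel":[0,0,0],"rotation":[0,0,0],"hand":34},
  ],
)

```text
t: 12.9
ee_pos: [0.5695, 0.291, 0.0232]
ee_rot: [[-0.06, -0.998, 0.0], [-0.998, 0.06, 0.0], [-0.0, -0.0, -1.0]]
contact_force: [0.5, 1.4, -0.3]
opening: 0.399
```

Request:
play_rows(
  motion=[
    {"travel":[0,0,-12],"rotation":[0,0,0],"hand":34},
    {"travel":[0,0,-35],"rotation":[0,0,0],"hand":34},
    {"travel":[0,0,-45],"rotation":[0,0,0],"hand":34},
    {"travel":[0,0,-45],"rotation":[0,0,0],"hand":50},
    {"travel":[0,0,-30],"rotation":[0,0,0],"hand":85},
  ],
)

```text
t: 13.4
ee_pos: [0.5707, 0.2914, 0.1955]
ee_rot: [[-0.06, -0.998, 0.006], [-0.998, 0.06, 0.002], [-0.003, -0.005, -1.0]]
contact_force: [1.3, 0.2, 1.1]
opening: 0.729
```

```bash
python3 -c "
from tray import *
st()
c,E,o=take('wrist')
overlay(c['image'],c,E,WT(.567,.2197,-.0593),(200,0,600,300),2,'ov15')
c,E,o=take('scene')
cv2.imwrite('pics/s15c.png',cv2.resize(c['image'][110:260,320:490,::-1],None,fx=4,fy=4,interpolation=cv2.INTER_CUBIC))
st()
"
```

```text
t 13.40 pos [0.5707 0.2914 0.1955] phi -93.42 z [ 0.0056  0.0022 -1.    ] F [1.3 0.2 1.1] op 0.729 q [ 20.   6.  92.   0.  82. 114.]
t 13.50 pos [0.5728 0.2923 0.1987] phi -93.41 z [ 0.0123  0.0046 -0.9999] F [1.  0.6 0.5] op 0.889 q [ 20.   6.  91.   0.  82. 114.]
```

View pics/s15c.png

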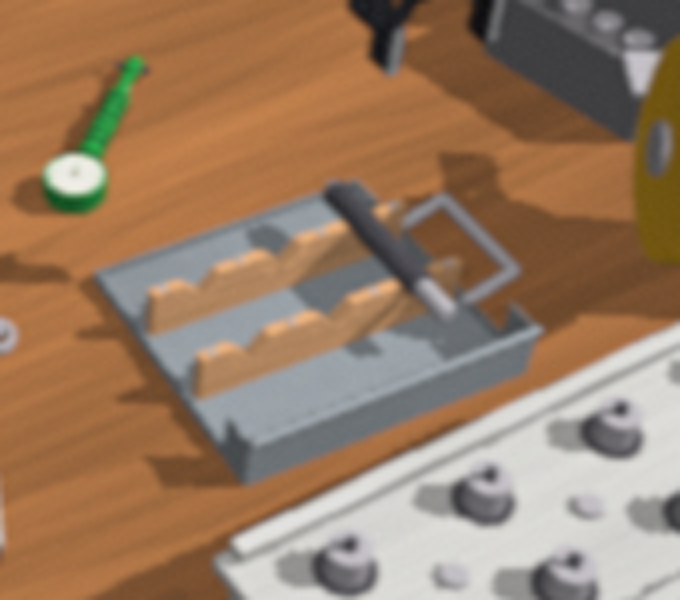

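View pics/ov15.png

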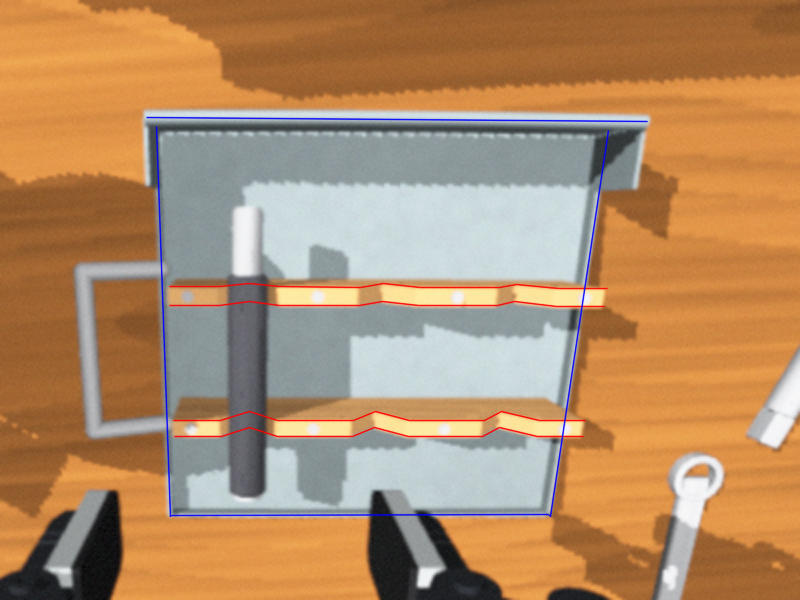

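The drift is seated in notch 1, nose to the back wall and centred. Next the reamer.

```bash
python3 -c "
from plan import *
plan([(.574,-.0575,.2,-113.8)])"
```

```text
0 {'travel': [43.6, -2.7, -0.4], 'rotation': [-0.0014, 0.0009, 0.0445]}
1 {'travel': [43.5, -4.7, -0.3], 'rotation': [-0.0014, 0.0009, 0.0445]}
2 {'travel': [43.2, -6.6, -0.3], 'rotation': [-0.0014, 0.0009, 0.0445]}
3 {'travel': [42.9, -8.5, -0.3], 'rotation': [-0.0014, 0.0009, 0.0445]}
4 {'travel': [42.5, -10.4, -0.2], 'rotation': [-0.0014, 0.0009, 0.0445]}
5 {'travel': [42.0, -12.3, -0.2], 'rotation': [-0.0014, 0.0009, 0.0445]}
6 {'travel': [41.4, -14.2, -0.2], 'rotation': [-0.0014, 0.0009, 0.0445]}
7 {'travel': [40.7, -16.0, -0.2], 'rotation': [-0.0014, 0.0009, 0.0445]}
--
```

Request:
play_rows(
  motion=[
    {"travel":[43.6,-2.7,0],"rotation":[0,0,0.0445],"hand":85},
    {"travel":[43.5,-4.7,0],"rotation":[0,0,0.0445],"hand":85},
    {"travel":[43.2,-6.6,0],"rotation":[0,0,0.0445],"hand":85},
    {"travel":[42.9,-8.5,0],"rotation":[0,0,0.0445],"hand":85},
    {"travel":[42.5,-10.4,0],"rotation":[0,0,0.0445],"hand":85},
  ],
)

```text
t: 14.0
ee_pos: [0.5692, 0.0707, 0.1896]
ee_rot: [[-0.28, -0.96, -0.001], [-0.96, 0.28, 0.0], [0.0, 0.001, -1.0]]
contact_force: [0.4, -1.3, 0.0]
opening: 0.995
```

Request:
play_rows(
  motion=[
    {"travel":[42,-12.3,0],"rotation":[0,0,0.0445],"hand":60},
    {"travel":[41.4,-14.2,0],"rotation":[0,0,0.0445],"hand":60},
    {"travel":[40.7,-16,0],"rotation":[0,0,0.0445],"hand":60},
    {"travel":[0,0,0],"rotation":[0,0,0],"hand":60},
    {"travel":[0,0,0],"rotation":[0,0,0],"hand":60},
  ],
)

```text
t: 14.5
ee_pos: [0.57, -0.0597, 0.1896]
ee_rot: [[-0.405, -0.914, -0.001], [-0.914, 0.405, 0.001], [-0.0, 0.001, -1.0]]
contact_force: [0.1, 0.4, 0.7]
opening: 0.701
```

```bash
python3 - <<'E'
from plan import *
st()
c,E,o=take("wrist","w16")
for n in ("reamer_mid","reamer_tip"):
    for f in find_in(c,n)[:2]: print(n,'%.2f'%f['score'],np.round(f['xy'],1),unproj(c,[f['xy']],.01,E)[0][:2].round(4))
regions(c,"reamer",E,.01)
st()
E
```

```text
t 14.50 pos [ 0.57   -0.0597  0.1896] phi -113.92 z [-9.e-04  7.e-04 -1.e+00] F [0.1 0.4 0.7] op 0.701 q [-13.  -3. 101.   0.  82. 100.]
reamer_mid 0.95 [318.4 158.9] [ 0.5882 -0.063 ]
reamer_mid 0.21 [444.5 277.7] [ 0.387  -0.1469]
reamer_tip 0.95 [320.7 164. ] [ 0.5819 -0.063 ]
reamer 0.81 [319. 162.] n 2431 mean [ 0.5818 -0.0599] ang 156.4 ext -0.076 0.096 mid [ 0.5729 -0.0559]
t 14.70 pos [ 0.5703 -0.0577  0.1898] phi -113.70 z [-4.e-04  3.e-04 -1.e+00] F [0.2 0.5 0.1] op 0.703 q [-13.  -3. 101.   0.  82. 100.]
```

View pics/w16.png

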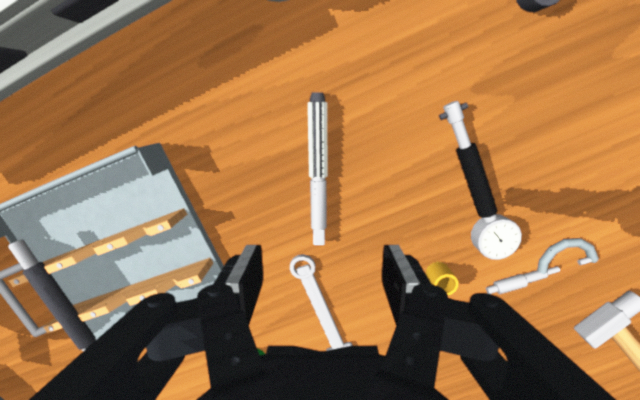

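The reamer spans (318,94) to (319,244), flutes up, length 172 mm ✓. I'll grip just onto the flutes, 8 mm ahead of mid.

```bash
python3 -c "
from plan import *
st();plan([(.5802,-.0591,.05,-113.6)])"
```

```text
t 14.70 pos [ 0.5703 -0.0577  0.1898] phi -113.70 z [-4.e-04  3.e-04 -1.e+00] F [0.2 0.5 0.1] op 0.703 q [-13.  -3. 101.   0.  82. 100.]
0 {'travel': [-0.7, -2.4, 35.0], 'rotation': [0.0001, 0.0, -0.0004]}
1 {'travel': [-0.7, -2.4, 35.0], 'rotation': [0.0001, 0.0, -0.0004]}
2 {'travel': [-0.7, -2.4, 35.0], 'rotation': [0.0001, 0.0, -0.0004]}
3 {'travel': [-0.7, -2.4, 35.0], 'rotation': [0.0001, 0.0, -0.0004]}
--
```

Request:
play_rows(
  motion=[
    {"travel":[-0.7,-2.4,35],"rotation":[0,0,0],"hand":45},
    {"travel":[-0.7,-2.4,35],"rotation":[0,0,0],"hand":45},
    {"travel":[-0.7,-2.4,35],"rotation":[0,0,0],"hand":45},
    {"travel":[-0.7,-2.4,35],"rotation":[0,0,0],"hand":45},
    {"travel":[0,0,0],"rotation":[0,0,0],"hand":45},
  ],
)

```text
t: 15.2
ee_pos: [0.5759, -0.058, 0.0441]
ee_rot: [[-0.402, -0.916, -0.011], [-0.916, 0.402, 0.003], [0.002, 0.011, -1.0]]
contact_force: [-2.6, -0.6, -0.9]
opening: 0.528
```

```bash
python3 - <<'E'
from plan import *
st()
c,E,o=take("wrist","w17")
regions(c,"reamer",E,.01)
E
```

```text
t 15.20 pos [ 0.5759 -0.058   0.0441] phi -113.70 z [-0.0111  0.0027 -0.9999] F [-2.6 -0.6 -0.9] op 0.528 q [-13.   7. 106.   0.  68. 101.]
reamer 0.74 [323. 197.] n 6783 mean [ 0.5856 -0.061 ] ang 156.5 ext -0.073 0.103 mid [ 0.5718 -0.055 ]
reamer 0.21 [579. 260.] n 10652 mean [ 0.4772 -0.2189] ang -177.1 ext -0.111 0.101 mid [ 0.4822 -0.2186]
```

View pics/w17.png

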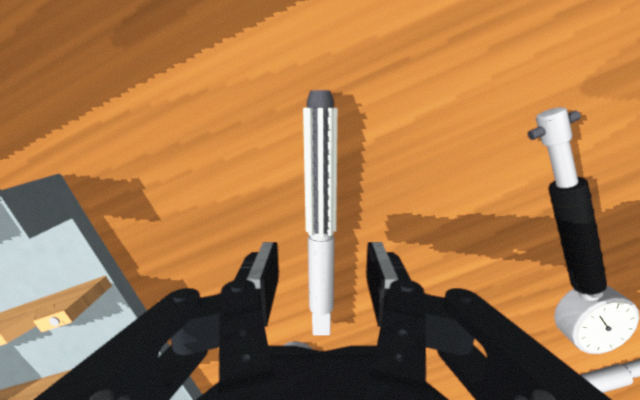

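Request:
play_rows(
  motion=[
    {"travel":[0,0,28],"rotation":[0,0,0],"hand":45},
    {"travel":[0,0,22],"rotation":[0,0,0],"hand":45},
    {"travel":[0,0,6],"rotation":[0,0,0],"hand":45},
    {"travel":[0,0,0],"rotation":[0,0,0],"hand":45},
  ],
)

```text
t: 15.7
ee_pos: [0.5811, -0.0602, -0.0047]
ee_rot: [[-0.403, -0.915, 0.001], [-0.915, 0.403, -0.0], [-0.0, -0.001, -1.0]]
contact_force: [-0.1, -0.4, 0.2]
opening: 0.525
```

```bash
python3 - <<'E'
from plan import *
st()
c,E,o=take("wrist","w18")
st()
E
```

```text
t 15.70 pos [ 0.5811 -0.0602 -0.0047] phi -113.79 z [ 1.2e-03 -3.0e-04 -1.0e+00] F [-0.1 -0.4  0.2] op 0.525 q [-13.  11. 106.   0.  62. 101.]
t 15.75 pos [ 0.5817 -0.0604 -0.004 ] phi -113.79 z [ 2.7e-03 -6.0e-04 -1.0e+00] F [0.4 0.3 1.4] op 0.532 q [-13.  11. 106.   0.  62. 101.]
```

View pics/w18.png

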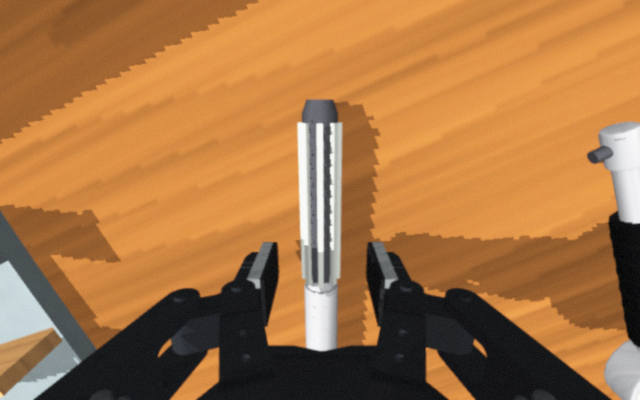

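Request:
play_rows(
  motion=[
    {"travel":[0,0,6],"rotation":[0,0,0],"hand":45},
    {"travel":[0,0,0],"rotation":[0,0,0],"hand":10},
    {"travel":[0,0,0],"rotation":[0,0,0],"hand":10},
    {"travel":[0,0,0],"rotation":[0,0,0],"hand":10},
    {"travel":[0,0,0],"rotation":[0,0,0],"hand":8},
  ],
)

```text
t: 16.25
ee_pos: [0.5809, -0.0604, -0.0111]
ee_rot: [[-0.404, -0.915, 0.001], [-0.915, 0.404, -0.0], [-0.0, -0.001, -1.0]]
contact_force: [-1.0, 0.8, 5.2]
opening: 0.216
```

```bash
python3 - <<'E'
from plan import *
st()
c,E,o=take("wrist","w19")
st()
E
```

```text
t 16.25 pos [ 0.5809 -0.0604 -0.0111] phi -113.81 z [ 1.1e-03 -1.0e-04 -1.0e+00] F [-1.   0.8  5.2] op 0.216 q [-13.  12. 106.   0.  62. 101.]
t 16.30 pos [ 0.5809 -0.0604 -0.0111] phi -113.81 z [ 1.e-03 -1.e-04 -1.e+00] F [-0.8  1.2  5.6] op 0.215 q [-13.  12. 106.   0.  62. 101.]
```

View pics/w19.png

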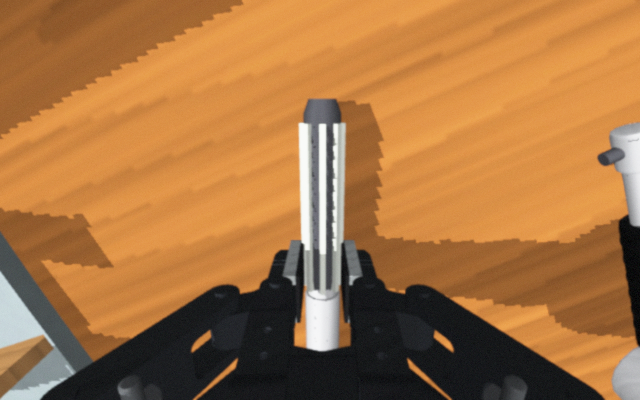

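Gripped on the flutes (18 mm opening). Lifting and carrying it to the middle notches.

Request:
play_rows(
  motion=[
    {"travel":[0,0,-8],"rotation":[0,0,0],"hand":8},
    {"travel":[0,0,-30],"rotation":[0,0,0],"hand":8},
    {"travel":[0,0,-40],"rotation":[0,0,0],"hand":8},
    {"travel":[0,0,-40],"rotation":[0,0,0],"hand":8},
  ],
)

```text
t: 16.7
ee_pos: [0.5786, -0.06, 0.1054]
ee_rot: [[-0.404, -0.915, -0.004], [-0.915, 0.404, 0.001], [0.001, 0.004, -1.0]]
contact_force: [0.8, 0.1, -3.6]
opening: 0.214
```

```bash
python3 -c "
from plan import *
st();plan([(.575,.219,.105,-93.4)])"
```

```text
t 16.70 pos [ 0.5786 -0.06    0.1054] phi -113.81 z [-3.7e-03  7.0e-04 -1.0e+00] F [ 0.8  0.1 -3.6] op 0.214 q [-13.   3. 104.  -0.  74. 101.]
0 {'travel': [-36.3, 16.6, 0.1], 'rotation': [0.0005, -0.0, -0.0509]}
1 {'travel': [-37.1, 14.7, 0.1], 'rotation': [0.0005, -0.0, -0.0509]}
2 {'travel': [-37.8, 12.8, 0.1], 'rotation': [0.0005, -0.0, -0.0509]}
3 {'travel': [-38.4, 10.9, 0.1], 'rotation': [0.0005, -0.0, -0.0509]}
4 {'travel': [-38.9, 8.9, 0.1], 'rotation': [0.0005, -0.0, -0.0509]}
5 {'travel': [-39.3, 6.9, 0.1], 'rotation': [0.0005, -0.0, -0.0509]}
6 {'travel': [-39.6, 4.9, 0.1], 'rotation': [0.0005, -0.0, -0.0509]}
--
```

Request:
play_rows(
  motion=[
    {"travel":[-36.3,16.6,0],"rotation":[0,0,-0.051],"hand":8},
    {"travel":[-37.1,14.7,0],"rotation":[0,0,-0.051],"hand":8},
    {"travel":[-37.8,12.8,0],"rotation":[0,0,-0.051],"hand":8},
    {"travel":[-38.4,10.9,0],"rotation":[0,0,-0.051],"hand":8},
    {"travel":[-38.9,8.9,0],"rotation":[0,0,-0.051],"hand":8},
  ],
)

```text
t: 17.2
ee_pos: [0.5764, 0.1405, 0.1049]
ee_rot: [[-0.158, -0.987, -0.002], [-0.987, 0.158, -0.0], [0.001, 0.002, -1.0]]
contact_force: [0.4, -0.4, -3.4]
opening: 0.21
```

Request:
play_rows(
  motion=[
    {"travel":[-39.3,6.9,0],"rotation":[0,0,-0.051],"hand":8},
    {"travel":[-39.6,4.9,0],"rotation":[0,0,-0.051],"hand":8},
    {"travel":[0,0,0],"rotation":[0,0,0],"hand":8},
    {"travel":[0,0,0],"rotation":[0,0,0],"hand":8},
    {"travel":[0,0,0],"rotation":[0,0,0],"hand":8},
  ],
)

```text
t: 17.7
ee_pos: [0.576, 0.218, 0.1051]
ee_rot: [[-0.059, -0.998, -0.002], [-0.998, 0.059, -0.001], [0.001, 0.001, -1.0]]
contact_force: [0.7, -1.0, -3.9]
opening: 0.212
```

```bash
python3 -c "
from tray import *
st()
c,E,o=take('wrist')
overlay(c['image'],c,E,WT(.567,.2197,-.0593),(200,0,600,300),2,'ov20')
st();plan([(.575,.219,.06,-93.4)])
"
```

```text
t 17.70 pos [0.576  0.218  0.1051] phi -93.41 z [-1.5e-03 -9.0e-04 -1.0e+00] F [ 0.7 -1.  -3.9] op 0.212 q [ 14.   7.  99.  -0.  74. 107.]
t 17.75 pos [0.5763 0.2178 0.1054] phi -93.44 z [-1.1e-03 -7.0e-04 -1.0e+00] F [ 0.2 -1.  -3.4] op 0.214 q [ 14.   7.  99.  -0.  74. 107.]
0 {'travel': [-0.6, 0.7, 22.7], 'rotation': [0.0005, -0.0004, -0.0004]}
1 {'travel': [-0.6, 0.7, 22.7], 'rotation': [0.0005, -0.0004, -0.0004]}
--
```

View pics/ov20.png

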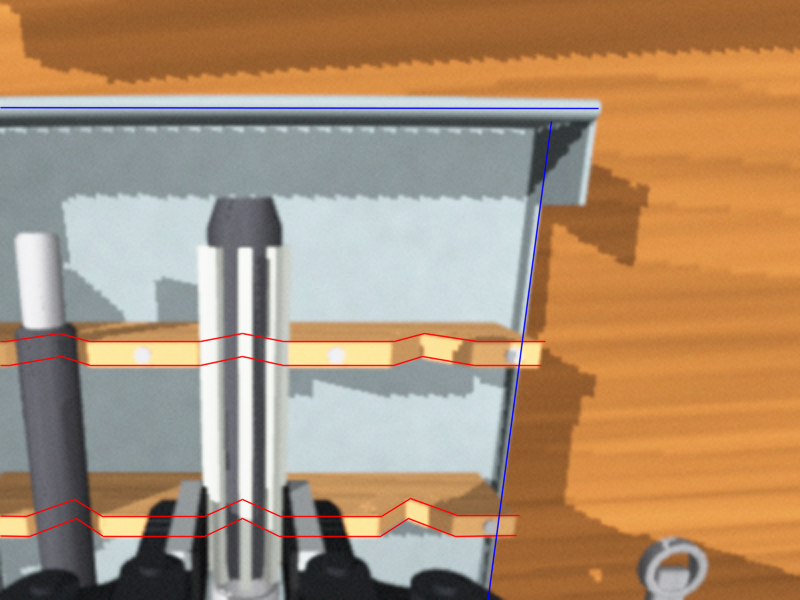

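Aligned: the reamer axis sits over the middle V. Lowering.

Request:
play_rows(
  motion=[
    {"travel":[-0.8,0.8,30],"rotation":[0,0,0],"hand":8},
    {"travel":[0,0.5,25],"rotation":[0,0,0],"hand":8},
    {"travel":[0,0,15],"rotation":[0,0,0],"hand":8},
    {"travel":[0,0,6],"rotation":[0,0,0],"hand":8},
    {"travel":[0,0,2],"rotation":[0,0,0],"hand":8},
  ],
)

```text
t: 18.25
ee_pos: [0.5753, 0.2193, 0.0275]
ee_rot: [[-0.06, -0.998, -0.001], [-0.998, 0.06, -0.0], [0.0, 0.001, -1.0]]
contact_force: [-0.4, -0.3, -3.9]
opening: 0.21
```

Request:
play_rows(
  motion=[
    {"travel":[0,0,2],"rotation":[0,0,0],"hand":8},
    {"travel":[0,0,0],"rotation":[0,0,0],"hand":8},
    {"travel":[0,0,0],"rotation":[0,0,0],"hand":8},
  ],
)

```text
t: 18.55
ee_pos: [0.5762, 0.2201, 0.0272]
ee_rot: [[-0.059, -0.998, 0.002], [-0.998, 0.059, 0.001], [-0.001, -0.002, -1.0]]
contact_force: [0.1, 0.5, -3.9]
opening: 0.209
```

Request:
play_rows(
  motion=[
    {"travel":[0,0,2],"rotation":[0,0,0],"hand":8},
    {"travel":[0,0,1],"rotation":[0,0,0],"hand":8},
    {"travel":[0,0,0],"rotation":[0,0,0],"hand":8},
  ],
)

```text
t: 18.85
ee_pos: [0.5758, 0.2201, 0.0236]
ee_rot: [[-0.058, -0.998, 0.001], [-0.998, 0.058, 0.0], [-0.0, -0.001, -1.0]]
contact_force: [-0.3, -0.1, -0.6]
opening: 0.212
```

Request:
play_rows(
  motion=[
    {"travel":[0,0,1],"rotation":[0,0,0],"hand":8},
    {"travel":[0,0,0],"rotation":[0,0,0],"hand":8},
  ],
)

```text
t: 19.05
ee_pos: [0.5759, 0.2201, 0.0233]
ee_rot: [[-0.059, -0.998, 0.001], [-0.998, 0.059, 0.0], [-0.0, -0.001, -1.0]]
contact_force: [-3.0, -0.5, 4.7]
opening: 0.21
```

Contact: the load has gone from -3.9 to +4.7 N, so it is seated. Releasing.

Request:
play_rows(
  motion=[
    {"travel":[0,0,0],"rotation":[0,0,0],"hand":22},
    {"travel":[0,0,0],"rotation":[0,0,0],"hand":28},
    {"travel":[0,0,0],"rotation":[0,0,0],"hand":34},
    {"travel":[0,0,0],"rotation":[0,0,0],"hand":34},
    {"travel":[0,0,-12],"rotation":[0,0,0],"hand":34},
  ],
)

```text
t: 19.55
ee_pos: [0.5737, 0.2194, 0.0322]
ee_rot: [[-0.059, -0.998, -0.004], [-0.998, 0.059, -0.001], [0.001, 0.004, -1.0]]
contact_force: [-0.3, -0.7, -0.1]
opening: 0.398
```

Request:
play_rows(
  motion=[
    {"travel":[0,0,-40],"rotation":[0,0,0],"hand":34},
    {"travel":[0,0,-45],"rotation":[0,0,0],"hand":34},
    {"travel":[0,0,-45],"rotation":[0,0,0],"hand":50},
    {"travel":[0,0,-30],"rotation":[0,0,0],"hand":50},
    {"travel":[0,0,0],"rotation":[0,0,0],"hand":60},
  ],
)

```text
t: 20.05
ee_pos: [0.5789, 0.2208, 0.2024]
ee_rot: [[-0.058, -0.998, 0.012], [-0.998, 0.058, 0.003], [-0.004, -0.012, -1.0]]
contact_force: [-0.8, 0.3, 1.3]
opening: 0.702
```

```bash
python3 -c "
from tray import *
st()
c,E,o=take('wrist')
overlay(c['image'],c,E,WT(.567,.2197,-.0593),(200,0,600,300),2,'ov21')
c,E,o=take('scene')
cv2.imwrite('pics/s21c.png',cv2.resize(c['image'][110:260,320:490,::-1],None,fx=4,fy=4,interpolation=cv2.INTER_CUBIC))
st();plan([(.48,-.219,.195,-88)])
"
```

```text
t 20.05 pos [0.5789 0.2208 0.2024] phi -93.35 z [ 0.0125  0.0031 -0.9999] F [-0.8  0.3  1.3] op 0.702 q [ 14.   2.  94.   0.  83. 107.]
t 20.15 pos [0.5759 0.22   0.1958] phi -93.36 z [ 2.8e-03  7.0e-04 -1.0e+00] F [-0.3 -0.7 -1.2] op 0.703 q [ 14.   3.  95.  -0.  82. 107.]
0 {'travel': [44.4, 7.0, 0.0], 'rotation': [-0.0003, 0.0001, -0.0093]}
1 {'travel': [44.3, 7.4, 0.0], 'rotation': [-0.0003, 0.0001, -0.0093]}
2 {'travel': [44.3, 7.8, 0.0], 'rotation': [-0.0003, 0.0001, -0.0093]}
3 {'travel': [44.2, 8.2, 0.0], 'rotation': [-0.0003, 0.0001, -0.0093]}
4 {'travel': [44.1, 8.7, 0.0], 'rotation': [-0.0003, 0.0001, -0.0093]}
5 {'travel': [44.0, 9.1, 0.0], 'rotation': [-0.0003, 0.0001, -0.0093]}
6 {'travel': [43.9, 9.5, 0.1], 'rotation': [-0.0003, 0.0001, -0.0093]}
7 {'travel': [43.8, 9.9, 0.1], 'rotation': [-0.0003, 0.0001, -0.0093]}
8 {'travel': [43.7, 10.3, 0.1], 'rotation': [-0.0003, 0.0001, -0.0093]}
9 {'travel': [43.6, 10.7, 0.1], 'rotation': [-0.0003, 0.0001, -0.0093]}
--
```

View pics/s21c.png

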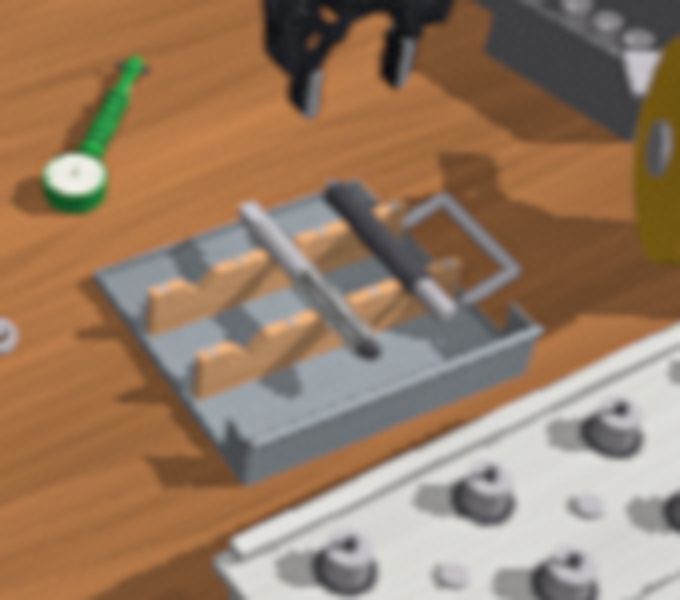

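View pics/ov21.png

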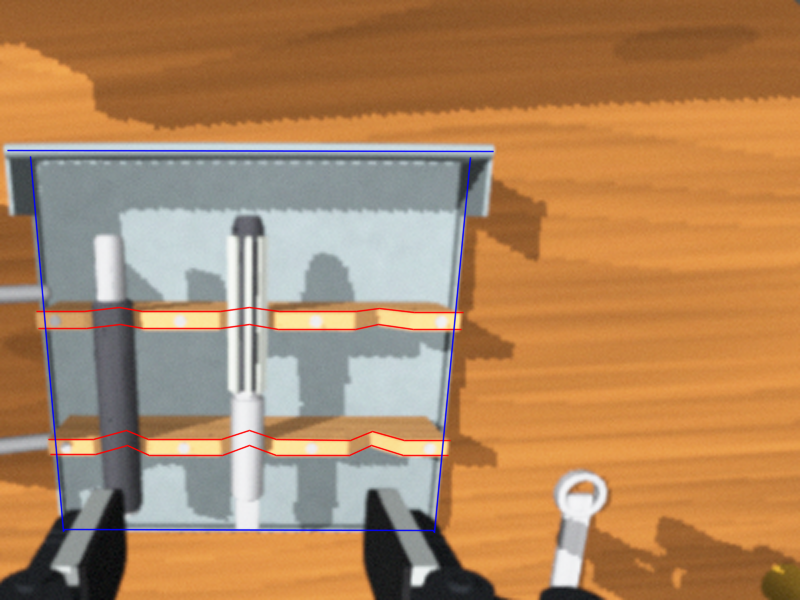

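The reamer is seated in the middle pair. Now the gauge.

Request:
play_rows(
  motion=[
    {"travel":[44.4,6.5,0],"rotation":[0,0,-0.0093],"hand":70},
    {"travel":[44.3,6.5,0],"rotation":[0,0,-0.0093],"hand":70},
    {"travel":[44.3,6.8,0],"rotation":[0,0,-0.0093],"hand":70},
    {"travel":[44.2,7.2,0],"rotation":[0,0,-0.0093],"hand":70},
    {"travel":[44.1,7.7,0],"rotation":[0,0,-0.0093],"hand":70},
  ],
)

```text
t: 20.65
ee_pos: [0.5299, -0.0012, 0.1916]
ee_rot: [[-0.011, -1.0, -0.004], [-1.0, 0.011, 0.0], [-0.0, 0.004, -1.0]]
contact_force: [0.1, 0.1, 0.3]
opening: 0.821
```

Request:
play_rows(
  motion=[
    {"travel":[44,8,0],"rotation":[0,0,-0.0093],"hand":60},
    {"travel":[43.9,8.5,0],"rotation":[0,0,-0.0093],"hand":60},
    {"travel":[43.8,9,0],"rotation":[0,0,-0.0093],"hand":60},
    {"travel":[43.7,9.3,0],"rotation":[0,0,-0.0093],"hand":60},
    {"travel":[43.6,9.7,0],"rotation":[0,0,-0.0093],"hand":60},
  ],
)

```text
t: 21.15
ee_pos: [0.487, -0.2202, 0.1917]
ee_rot: [[0.035, -0.999, -0.003], [-0.999, -0.035, 0.002], [-0.002, 0.003, -1.0]]
contact_force: [-0.1, -0.0, 0.2]
opening: 0.705
```

Request:
play_rows(
  motion=[
    {"travel":[0,0,0],"rotation":[0,0,0],"hand":55},
    {"travel":[0,0,0],"rotation":[0,0,0],"hand":55},
    {"travel":[0,0,0],"rotation":[0,0,0],"hand":55},
  ],
)

```text
t: 21.45
ee_pos: [0.4883, -0.218, 0.1926]
ee_rot: [[0.035, -0.999, -0.002], [-0.999, -0.035, 0.002], [-0.002, 0.002, -1.0]]
contact_force: [0.8, 1.3, -0.2]
opening: 0.645
```

```bash
python3 - <<'E'
from plan import *
st()
c,E,o=take("wrist","w22")
for n in ("gauge_mid","gauge_tip"):
    for f in find_in(c,n)[:2]: print(n,'%.2f'%f['score'],np.round(f['xy'],1),unproj(c,[f['xy']],.011,E)[0][:2].round(4))
regions(c,"gauge",E,.011)
st()
cv2.imwrite('pics/w22c.png',cv2.resize(c['image'][40:300,200:440,::-1],None,fx=2.3,fy=2.3,interpolation=cv2.INTER_CUBIC))
E
```

```text
t 21.45 pos [ 0.4883 -0.218   0.1926] phi -87.99 z [-0.002   0.0018 -1.    ] F [ 0.8  1.3 -0.2] op 0.645 q [-32.  -8. 106.   0.  83.  56.]
gauge_mid 0.68 [325.4 193.4] [ 0.466  -0.2225]
gauge_mid 0.62 [ 31.7 268.2] [0.3516 0.1545]
gauge_tip 0.94 [ 30.4 263.2] [0.3589 0.1543]
gauge_tip 0.72 [323.  194.2] [ 0.465  -0.2198]
gauge 0.84 [325. 194.] n 3808 mean [ 0.4737 -0.2189] ang -178.0 ext -0.112 0.086 mid [ 0.4864 -0.2184]
gauge 0.75 [ 31. 264.] n 2148 mean [0.3496 0.1575] ang 130.9 ext -0.054 0.092 mid [0.3372 0.1718]
t 21.65 pos [ 0.489  -0.218   0.1938] phi -87.92 z [-3.e-04  3.e-04 -1.e+00] F [ 0.1 -0.4  0.4] op 0.647 q [-32.  -8. 106.   0.  83.  56.]
```

View pics/w22.png

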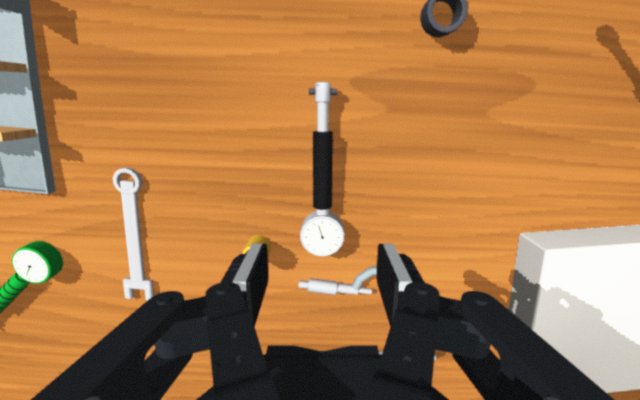

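View pics/w22c.png

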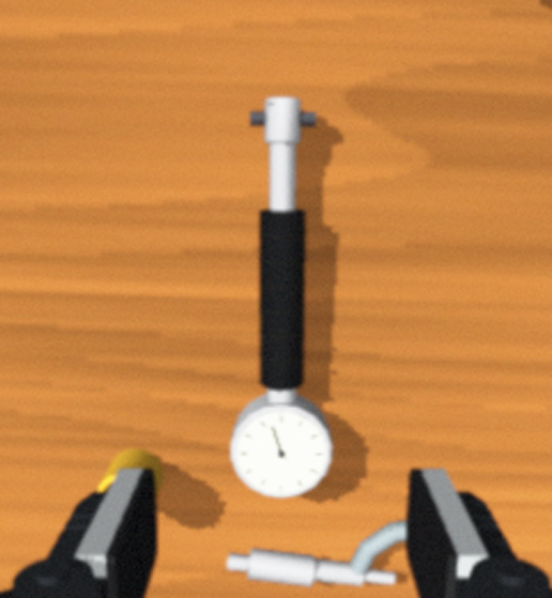

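```bash
python3 - <<'E'
from plan import *
o=env.observe(); c=capture('wrist'); E=cam(c,o)
g=cv2.cvtColor(c['image'],cv2.COLOR_RGB2GRAY)
print('col322 rows',[(r,int(g[r,318:327].mean())) for r in list(range(126,138))+list(range(202,216))])
print('row170',[ (x,int(g[165:175,x].mean())) for x in range(308,338)])
for z in (.011,.018): print(unproj(c,[[322.5,132],[322.5,208.5],[322.3,83.5]],z,E).round(4).tolist())
st()
E
```

```text
col322 rows [(126, 216), (127, 216), (128, 215), (129, 215), (130, 215), (131, 204), (132, 146), (133, 73), (134, 37), (135, 30), (136, 31), (137, 30), (202, 30), (203, 29), (204, 31), (205, 31), (206, 31), (207, 30), (208, 33), (209, 75), (210, 156), (211, 204), (212, 216), (213, 217), (214, 214), (215, 199)]
row170 [(308, 153), (309, 153), (310, 155), (311, 146), (312, 115), (313, 63), (314, 33), (315, 29), (316, 30), (317, 31), (318, 31), (319, 32), (320, 32), (321, 33), (322, 32), (323, 31), (324, 31), (325, 29), (326, 27), (327, 25), (328, 21), (329, 19), (330, 22), (331, 41), (332, 75), (333, 98), (334, 104), (335, 105), (336, 104), (337, 104)]
[[0.5361, -0.2168, 0.011], [0.4482, -0.2201, 0.011], [0.586, -0.2147, 0.011]]
[[0.5367, -0.2167, 0.018], [0.4506, -0.22, 0.018], [0.5856, -0.2147, 0.018]]
t 21.70 pos [ 0.489  -0.2181  0.1939] phi -87.93 z [-1.e-04  2.e-04 -1.e+00] F [ 0.6 -0.   0.9] op 0.643 q [-32.  -8. 106.   0.  83.  56.]
```

Sleeve ends are at rows 132 and 210 and the head at row 83, so gauge_mid is at (0.494, -0.218), yaw 2.2°. This is the black one; the green one is at (31,264). Gripping 6 mm towards the dial from mid.

Request:
play_rows(
  motion=[
    {"travel":[0.3,0.3,45],"rotation":[0,0,0],"hand":48},
    {"travel":[0.3,0.3,45],"rotation":[0,0,0],"hand":48},
    {"travel":[0,0.3,45],"rotation":[0,0,0],"hand":48},
    {"travel":[0,0,20],"rotation":[0,0,0],"hand":48},
    {"travel":[0,0,0],"rotation":[0,0,0],"hand":48},
  ],
)

```text
t: 22.2
ee_pos: [0.485, -0.2174, 0.0348]
ee_rot: [[0.035, -0.999, -0.007], [-0.999, -0.035, 0.004], [-0.005, 0.007, -1.0]]
contact_force: [-0.8, -0.6, -0.2]
opening: 0.561
```

Request:
play_rows(
  motion=[
    {"travel":[0,0,0],"rotation":[0,0,0],"hand":48},
    {"travel":[0,0,0],"rotation":[0,0,0],"hand":48},
  ],
)

```text
t: 22.4
ee_pos: [0.4896, -0.2206, 0.0415]
ee_rot: [[0.035, -0.999, 0.004], [-0.999, -0.035, -0.002], [0.002, -0.003, -1.0]]
contact_force: [0.0, -0.3, 0.3]
opening: 0.56
```

```bash
python3 - <<'E'
from plan import *
st()
c,E,o=take("wrist","w23")
st()
E
```

```text
t 22.40 pos [ 0.4896 -0.2206  0.0415] phi -88.00 z [ 0.0035 -0.0022 -1.    ] F [ 0.  -0.3  0.3] op 0.560 q [-32.   1. 112.   0.  67.  56.]
t 22.45 pos [ 0.4897 -0.2207  0.0416] phi -88.01 z [ 0.0039 -0.0024 -1.    ] F [-0.6 -0.  -0.3] op 0.562 q [-32.   1. 112.   0.  67.  56.]
```

View pics/w23.png

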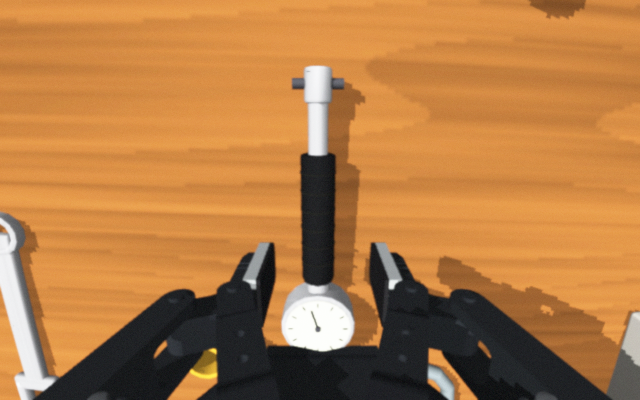

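Request:
play_rows(
  motion=[
    {"travel":[-1,0.5,25],"rotation":[0,0,-0.003],"hand":46},
    {"travel":[-0.5,0.5,15],"rotation":[0,0,0],"hand":46},
    {"travel":[0,0,5],"rotation":[0,0,0],"hand":46},
    {"travel":[0,0,0],"rotation":[0,0,0],"hand":46},
    {"travel":[0,0,0],"rotation":[0,0,0],"hand":46},
  ],
)

```text
t: 22.95
ee_pos: [0.4874, -0.2187, -0.0053]
ee_rot: [[0.037, -0.999, 0.001], [-0.999, -0.037, -0.001], [0.001, -0.001, -1.0]]
contact_force: [-0.0, 0.3, -0.1]
opening: 0.541
```

```bash
python3 - <<'E'
from plan import *
st()
c,E,o=take("wrist","w24")
st()
E
```

```text
t 22.95 pos [ 0.4874 -0.2187 -0.0053] phi -87.86 z [ 9.e-04 -6.e-04 -1.e+00] F [-0.   0.3 -0.1] op 0.541 q [-32.   5. 113.  -0.  62.  56.]
t 23.00 pos [ 0.4875 -0.2188 -0.005 ] phi -87.86 z [ 1.4e-03 -9.0e-04 -1.0e+00] F [ 0.3 -0.7 -0.2] op 0.540 q [-32.   5. 113.  -0.  62.  56.]
```

View pics/w24.png

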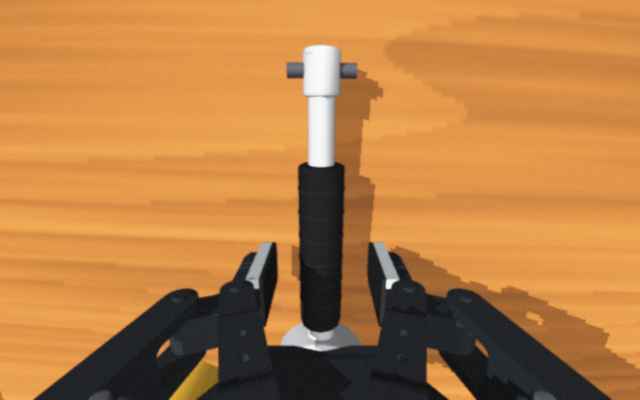

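Request:
play_rows(
  motion=[
    {"travel":[0,0,5],"rotation":[0,0,0],"hand":46},
    {"travel":[0,0,0],"rotation":[0,0,0],"hand":14},
    {"travel":[0,0,0],"rotation":[0,0,0],"hand":12},
    {"travel":[0,0,0],"rotation":[0,0,0],"hand":10},
    {"travel":[0,0,0],"rotation":[0,0,0],"hand":10},
  ],
)

```text
t: 23.5
ee_pos: [0.4869, -0.2184, -0.0108]
ee_rot: [[0.037, -0.999, 0.0], [-0.999, -0.037, -0.0], [0.0, -0.0, -1.0]]
contact_force: [-0.9, -0.7, 1.7]
opening: 0.232
```

Request:
play_rows(
  motion=[
    {"travel":[0,0,0],"rotation":[0,0,0],"hand":10},
    {"travel":[0,0,-6],"rotation":[0,0,0],"hand":10},
    {"travel":[0,0,-20],"rotation":[0,0,0],"hand":10},
    {"travel":[0,0,-30],"rotation":[0,0,0],"hand":10},
    {"travel":[0,0,-30],"rotation":[0,0,0],"hand":10},
  ],
)

```text
t: 24.0
ee_pos: [0.4858, -0.2176, 0.0748]
ee_rot: [[0.037, -0.999, -0.002], [-0.999, -0.037, 0.002], [-0.002, 0.002, -1.0]]
contact_force: [0.5, -0.0, -2.7]
opening: 0.232
```

Request:
play_rows(
  motion=[
    {"travel":[0,0,-30],"rotation":[0,0,0],"hand":10},
    {"travel":[0,0,0],"rotation":[0,0,0],"hand":10},
    {"travel":[0,0,0],"rotation":[0,0,0],"hand":10},
  ],
)

```text
t: 24.3
ee_pos: [0.4868, -0.2182, 0.1049]
ee_rot: [[0.037, -0.999, 0.0], [-0.999, -0.037, -0.0], [0.0, -0.0, -1.0]]
contact_force: [-0.9, -0.5, -2.6]
opening: 0.231
```

```bash
python3 - <<'E'
from plan import *
st()
c,E,o=take("wrist","w25")
c,E,o=take('scene')
cv2.imwrite('pics/s25c.png',cv2.resize(c['image'][110:290,180:340,::-1],None,fx=3.3,fy=3.3,interpolation=cv2.INTER_CUBIC))
st()
E
```

```text
t 24.30 pos [ 0.4868 -0.2182  0.1049] phi -87.85 z [ 4.e-04 -2.e-04 -1.e+00] F [-0.9 -0.5 -2.6] op 0.231 q [-32.  -4. 110.   0.  74.  56.]
t 24.40 pos [ 0.4854 -0.2174  0.1027] phi -87.86 z [-0.0034  0.0021 -1.    ] F [-0.6 -0.3 -3.5] op 0.228 q [-32.  -4. 111.   0.  74.  56.]
```

View pics/w25.png

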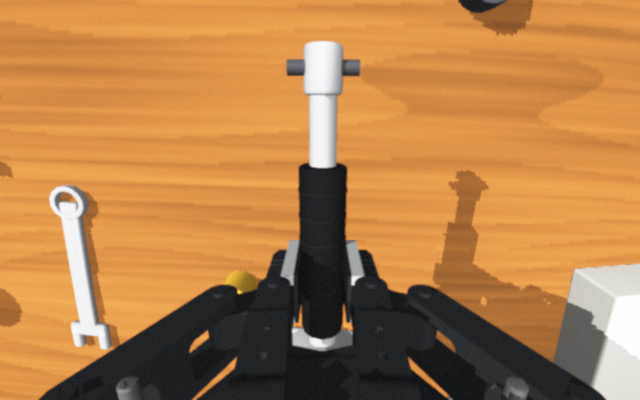

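View pics/s25c.png

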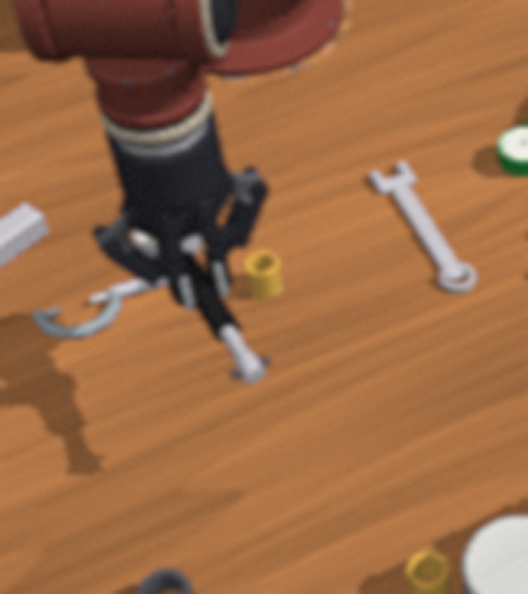

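The gauge hangs level and secure. Carrying it to notch 3.

```bash
python3 -c "
from plan import *
st();plan([(.556,.150,.105,-93.4)],step=42)"
```

```text
t 24.40 pos [ 0.4854 -0.2174  0.1027] phi -87.86 z [-0.0034  0.0021 -1.    ] F [-0.6 -0.3 -3.5] op 0.228 q [-32.  -4. 111.   0.  74.  56.]
0 {'travel': [-40.5, -9.4, -0.2], 'rotation': [0.0004, 0.0002, 0.0107]}
1 {'travel': [-40.6, -8.9, -0.2], 'rotation': [0.0004, 0.0002, 0.0107]}
2 {'travel': [-40.7, -8.5, -0.2], 'rotation': [0.0004, 0.0002, 0.0107]}
3 {'travel': [-40.8, -8.1, -0.2], 'rotation': [0.0004, 0.0002, 0.0107]}
4 {'travel': [-40.9, -7.6, -0.2], 'rotation': [0.0004, 0.0002, 0.0107]}
5 {'travel': [-40.9, -7.2, -0.2], 'rotation': [0.0004, 0.0002, 0.0107]}
6 {'travel': [-41.0, -6.7, -0.2], 'rotation': [0.0004, 0.0002, 0.0107]}
7 {'travel': [-41.1, -6.3, -0.2], 'rotation': [0.0004, 0.0002, 0.0107]}
8 {'travel': [-41.2, -5.9, -0.3], 'rotation': [0.0004, 0.0002, 0.0107]}
--
```

Request:
play_rows(
  motion=[
    {"travel":[-30,-7,0],"rotation":[0,0,0.0107],"hand":10},
    {"travel":[-40.6,-8.9,0],"rotation":[0,0,0.0107],"hand":10},
    {"travel":[-40.7,-8.5,0],"rotation":[0,0,0.0107],"hand":10},
    {"travel":[-40.8,-8.1,0],"rotation":[0,0,0.0107],"hand":10},
    {"travel":[-40.9,-7.6,0],"rotation":[0,0,0.0107],"hand":10},
  ],
)

```text
t: 24.9
ee_pos: [0.5225, -0.0229, 0.1024]
ee_rot: [[-0.017, -1.0, -0.004], [-1.0, 0.017, 0.001], [-0.001, 0.004, -1.0]]
contact_force: [0.1, -0.3, -1.9]
opening: 0.228
```

Request:
play_rows(
  motion=[
    {"travel":[-40.9,-7.2,0],"rotation":[0,0,0.0107],"hand":10},
    {"travel":[-41,-6.7,0],"rotation":[0,0,0.0107],"hand":10},
    {"travel":[-41.1,-6.3,0],"rotation":[0,0,0.0107],"hand":10},
    {"travel":[-30,-4.5,0],"rotation":[0,0,0.0107],"hand":10},
    {"travel":[-20,-3,0],"rotation":[0,0,0],"hand":10},
  ],
)

```text
t: 25.4
ee_pos: [0.5561, 0.1493, 0.1022]
ee_rot: [[-0.057, -0.998, -0.004], [-0.998, 0.057, -0.0], [0.0, 0.004, -1.0]]
contact_force: [0.1, -0.2, -2.7]
opening: 0.235
```

Request:
play_rows(
  motion=[
    {"travel":[0,0,0],"rotation":[0,0,0],"hand":10},
    {"travel":[0,0,0],"rotation":[0,0,0],"hand":10},
    {"travel":[0,0,0],"rotation":[0,0,0],"hand":10},
  ],
)

```text
t: 25.7
ee_pos: [0.5568, 0.1463, 0.1036]
ee_rot: [[-0.06, -0.998, -0.002], [-0.998, 0.06, -0.001], [0.001, 0.002, -1.0]]
contact_force: [-0.4, 0.4, -2.0]
opening: 0.235
```

```bash
python3 -c "
from tray import *
st()
c,E,o=take('wrist')
overlay(c['image'],c,E,WT(.567,.2197,-.0593),(170,0,570,300),2,'ov26')
st();plan([(.556,.150,.065,-93.4)])
"
```

```text
t 25.70 pos [0.5568 0.1463 0.1036] phi -93.42 z [-2.4e-03 -6.0e-04 -1.0e+00] F [-0.4  0.4 -2. ] op 0.235 q [  7.   2. 105.  -0.  74. 101.]
t 25.75 pos [0.557  0.1462 0.104 ] phi -93.44 z [-1.7e-03 -4.0e-04 -1.0e+00] F [-0.6 -0.7 -3.2] op 0.231 q [  7.   2. 105.  -0.  74. 101.]
0 {'travel': [-3.8, 1.2, 39.0], 'rotation': [0.0016, -0.0005, -0.0008]}
--
```

View pics/ov26.png

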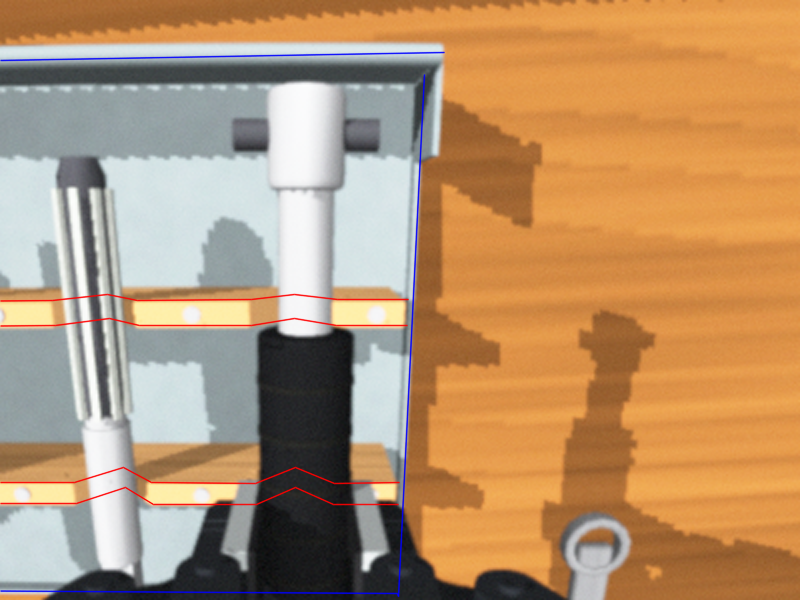

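Request:
play_rows(
  motion=[
    {"travel":[-2.5,0.5,20],"rotation":[0,0,0],"hand":10},
    {"travel":[-1.3,0.5,18],"rotation":[0,0,0],"hand":10},
    {"travel":[0,0,0],"rotation":[0,0,0],"hand":10},
    {"travel":[0,0,0],"rotation":[0,0,0],"hand":10},
  ],
)

```text
t: 26.15
ee_pos: [0.5566, 0.1503, 0.0668]
ee_rot: [[-0.06, -0.998, -0.001], [-0.998, 0.06, -0.0], [0.0, 0.001, -1.0]]
contact_force: [-0.7, 0.6, -2.0]
opening: 0.233
```

```bash
python3 -c "
from tray import *
st()
c,E,o=take('wrist')
overlay(c['image'],c,E,WT(.567,.2197,-.0593),(170,0,570,300),2,'ov27')
st();plan([(.556,.150,.0247,-93.4)])
"
```

```text
t 26.15 pos [0.5566 0.1503 0.0668] phi -93.43 z [-9.e-04 -2.e-04 -1.e+00] F [-0.7  0.6 -2. ] op 0.233 q [  8.   4. 106.  -0.  70. 101.]
t 26.20 pos [0.5574 0.1506 0.0678] phi -93.42 z [ 1.e-03  1.e-04 -1.e+00] F [-0.4 -0.7 -2.2] op 0.231 q [  8.   4. 106.  -0.  70. 101.]
0 {'travel': [0.6, 1.4, 43.1], 'rotation': [-0.001, 0.0001, -0.0004]}
--
```

View pics/ov27.png

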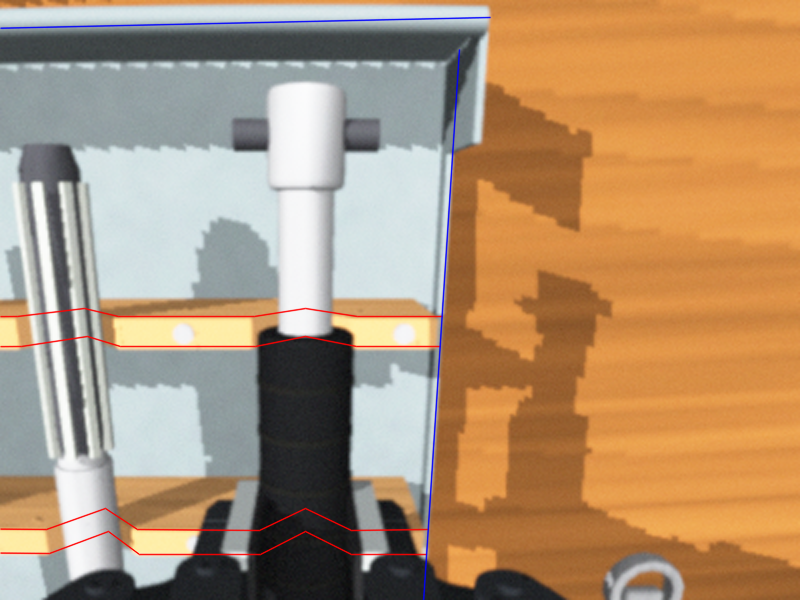

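The gauge axis is now over the V (column 305 in both). Lowering slowly.

Request:
play_rows(
  motion=[
    {"travel":[0.3,0.6,14],"rotation":[0,0,0],"hand":10},
    {"travel":[0.2,0.4,12],"rotation":[0,0,0],"hand":10},
    {"travel":[0,0,7],"rotation":[0,0,0],"hand":10},
    {"travel":[0,0,3],"rotation":[0,0,0],"hand":10},
    {"travel":[0,0,1],"rotation":[0,0,0],"hand":10},
  ],
)

```text
t: 26.7
ee_pos: [0.5554, 0.1506, 0.0292]
ee_rot: [[-0.059, -0.998, -0.001], [-0.998, 0.059, -0.0], [0.0, 0.001, -1.0]]
contact_force: [0.4, 0.0, -2.8]
opening: 0.235
```

Request:
play_rows(
  motion=[
    {"travel":[0,0,1],"rotation":[0,0,0],"hand":10},
    {"travel":[0,0,0],"rotation":[0,0,0],"hand":10},
    {"travel":[0,0,0],"rotation":[0,0,0],"hand":10},
  ],
)

```text
t: 27.0
ee_pos: [0.5562, 0.1507, 0.0295]
ee_rot: [[-0.059, -0.998, 0.001], [-0.998, 0.059, 0.0], [-0.0, -0.001, -1.0]]
contact_force: [-0.3, 0.1, -2.4]
opening: 0.227
```

Request:
play_rows(
  motion=[
    {"travel":[0,0,1.5],"rotation":[0,0,0],"hand":10},
    {"travel":[0,0,1],"rotation":[0,0,0],"hand":10},
    {"travel":[0,0,1],"rotation":[0,0,0],"hand":10},
    {"travel":[0,0,0],"rotation":[0,0,0],"hand":10},
  ],
)

```text
t: 27.4
ee_pos: [0.5558, 0.1507, 0.0255]
ee_rot: [[-0.059, -0.998, -0.0], [-0.998, 0.059, 0.0], [-0.0, 0.0, -1.0]]
contact_force: [-0.0, 0.2, -1.9]
opening: 0.235
```

Request:
play_rows(
  motion=[
    {"travel":[0,0,0.8],"rotation":[0,0,0],"hand":10},
    {"travel":[0,0,0],"rotation":[0,0,0],"hand":10},
  ],
)

```text
t: 27.6
ee_pos: [0.5561, 0.1509, 0.025]
ee_rot: [[-0.059, -0.998, 0.0], [-0.998, 0.059, 0.001], [-0.001, -0.0, -1.0]]
contact_force: [0.1, 3.2, 0.8]
opening: 0.232
```

Request:
play_rows(
  motion=[
    {"travel":[0,0,0.6],"rotation":[0,0,0],"hand":10},
    {"travel":[0,0,0],"rotation":[0,0,0],"hand":10},
  ],
)

```text
t: 27.8
ee_pos: [0.5563, 0.1511, 0.0248]
ee_rot: [[-0.059, -0.998, 0.001], [-0.998, 0.059, 0.001], [-0.001, -0.001, -1.0]]
contact_force: [-1.6, 2.9, 2.3]
opening: 0.233
```

Seated (TCP z 24.8 mm, expected 24.7, with upward contact force). Releasing gently.

Request:
play_rows(
  motion=[
    {"travel":[0,0,0],"rotation":[0,0,0],"hand":21},
    {"travel":[0,0,0],"rotation":[0,0,0],"hand":25},
    {"travel":[0,0,0],"rotation":[0,0,0],"hand":30},
    {"travel":[0,0,0],"rotation":[0,0,0],"hand":36},
    {"travel":[0,0,0],"rotation":[0,0,0],"hand":36},
  ],
)

```text
t: 28.3
ee_pos: [0.5558, 0.1504, 0.0239]
ee_rot: [[-0.059, -0.998, -0.0], [-0.998, 0.059, -0.0], [0.0, 0.0, -1.0]]
contact_force: [0.5, -1.1, 0.0]
opening: 0.42
```

Request:
play_rows(
  motion=[
    {"travel":[0,0,-8],"rotation":[0,0,0],"hand":36},
    {"travel":[0,0,-25],"rotation":[0,0,0],"hand":36},
    {"travel":[0,0,-45],"rotation":[0,0,0],"hand":36},
    {"travel":[0,0,-45],"rotation":[0,0,0],"hand":36},
    {"travel":[0,0,-45],"rotation":[0,0,0],"hand":50},
  ],
)

```text
t: 28.8
ee_pos: [0.5556, 0.1505, 0.1944]
ee_rot: [[-0.059, -0.998, 0.0], [-0.998, 0.059, -0.0], [0.0, -0.0, -1.0]]
contact_force: [-0.4, -0.1, -0.7]
opening: 0.573
```

Request:
play_rows(
  motion=[
    {"travel":[20,30,0],"rotation":[0,0,0],"hand":50},
    {"travel":[20,30,0],"rotation":[0,0,0],"hand":50},
    {"travel":[0,0,0],"rotation":[0,0,0],"hand":50},
    {"travel":[0,0,0],"rotation":[0,0,0],"hand":50},
  ],
)

```text
t: 29.2
ee_pos: [0.4936, 0.1141, 0.1928]
ee_rot: [[-0.059, -0.998, 0.002], [-0.998, 0.059, 0.0], [-0.0, -0.002, -1.0]]
contact_force: [-1.3, -0.1, 0.6]
opening: 0.584
```

```bash
python3 -c "
from tray import *
st()
c,E,o=take('wrist')
overlay(c['image'],c,E,WT(.567,.2197,-.0593),(60,0,460,300),2,'ov28')
for P in ([(0,.07,.045),(.075,.07,.045)],[(0,0,.0445),(.086,0,.0445)],[(0,-.07,.0465),(.092,-.07,.0465),(.042,-.07,.0465),(-.045,-.07,.0465)]): print(((proj(c,WT(.567,.2197,-.0593)(P),E)-[60,0])*2).round().tolist())
c,E,o=take('scene','s28')
cv2.imwrite('pics/s28c.png',cv2.resize(c['image'][110:260,320:490,::-1],None,fx=4,fy=4,interpolation=cv2.INTER_CUBIC))
c,E,o=take('top','t28')
st()
"
```

```text
t 29.20 pos [0.4936 0.1141 0.1928] phi -93.41 z [ 1.6e-03  2.0e-04 -1.0e+00] F [-1.3 -0.1  0.6] op 0.584 q [  5. -13. 109.   0.  83.  98.]
[[156.0, 231.0], [131.0, 63.0]]
[[298.0, 229.0], [280.0, 33.0]]
[[441.0, 229.0], [434.0, 15.0], [438.0, 135.0], [445.0, 322.0]]
t 29.35 pos [0.4944 0.1145 0.1926] phi -93.36 z [ 8.e-04  2.e-04 -1.e+00] F [-0.1  0.5 -0.4] op 0.582 q [  5. -13. 109.   0.  83.  98.]
```

View pics/ov28.png

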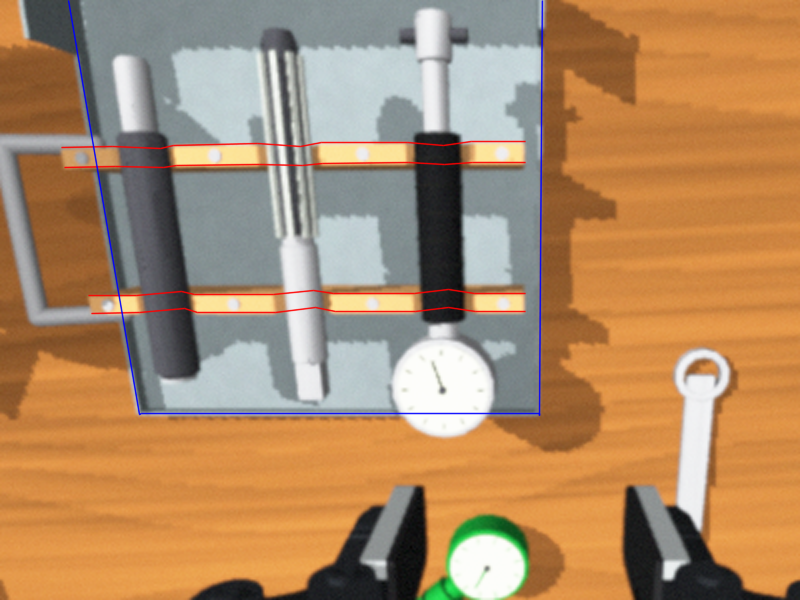

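View pics/s28c.png

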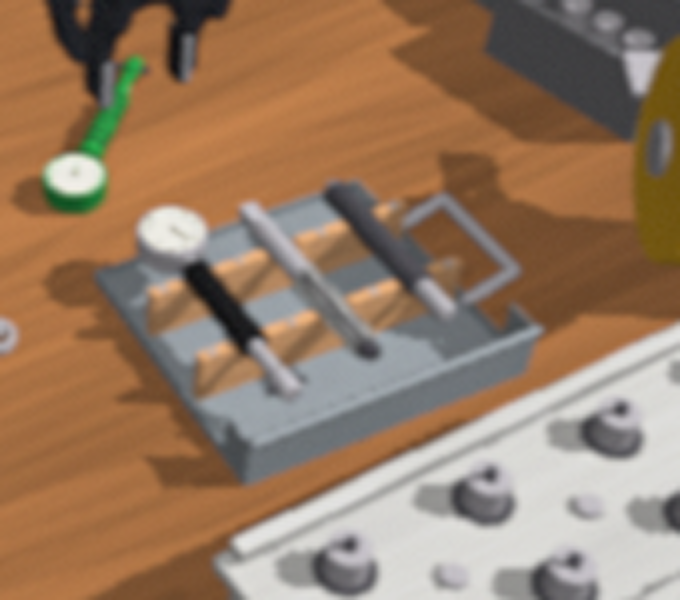

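View pics/t28.png

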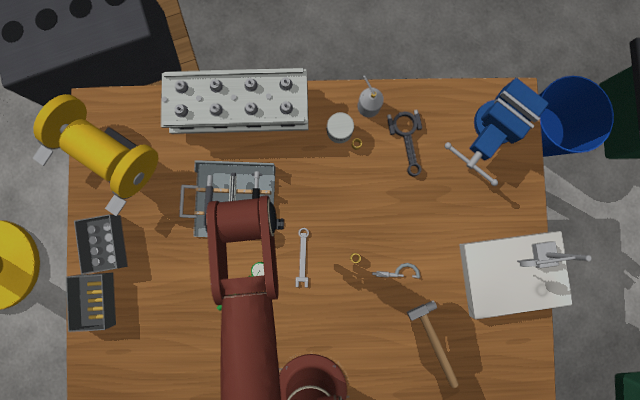

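All three tools are seated. Tips are at rows 56, 29 and 10 against 63, 33 and 15 predicted for exact centring, so within 2–3 mm. The gauge sleeve ends match to 1 mm, and the bystanders are at the same pixels as at the start. Handing in.

```bash
python3 -c "
from station import env
print(env.job_done())"
```

```text
the job is handed in; nothing more can be done
None
```

The job is handed in, about 29 s into the 72 s allowed. All three tools are seated in the tray with their working ends towards the high back wall. From the handle end they run drift, reamer, dial bore gauge.

- **Final checks:** after release, the wrist and scene pictures showed each tool lying in its pair of notches. The wrist view put each within about 2–3 mm of centred on the rests.
- **Gauge:** I lowered it in steps of about 1 mm, and it touched at the height expected for a seated gauge, with only a few newtons of contact force.
- **Everything else:** in the last top picture the other bench items were where they started. The arm partly hid the green gauge in that view. The scene picture showed it in place.
- **What disagreed:** the fingertips reached about 20 mm less far than described. The first three grasps on the drift closed empty or too high and did not visibly move it. I measured the offset and used it for all three tools.
- **Small uncertainty:** the top camera placed the tray about 2 mm from where the wrist camera did. I used the wrist camera's position.

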